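Hang the weighing pan on the counter scale and tare it

TASK

Get the counter scale ready for weighing: lift the steel pan by its wire handle, bring it sideways past the spring latch of the scale's hook and lower it into the hook until the scale carries it and the latch has snapped shut behind it. Be gentle, the load cell is delicate: never let the pan push, pull or drop on the hook with more than about 10 N. When the pan hangs free, level and still, press the round tare key fully down and let go, leaving everything else on the counter where it is.

Things in the scene. Friction and masses are not known exactly. Their poses are not given: they have to be found in the camera images.
- pan: Loose stainless weighing pan, 0.32 to 0.5 kg: open tray 220 mm (its x) x 170 mm (its y) x 40 mm deep, with a stiff welded handle (bail) of 8 mm round wire standing over it in its x-z plane. Origin: centre of the tray's underside, z up; it starts standing on the counter.
- bail_mid (a point): Middle of the pan's handle, on the wire's axis, 165 mm above the tray's underside; axes as the pan's. Here the wire has a raised crank that hangs in the hook: level for 14 mm to either side along x, then sloping down 10 mm until 28 mm from the middle. Held at one side, the pan may turn a little in the grip and sag here by a few mm.
- bar_a (a point): Place to grip: centre of the black plastic hand-grip at the -x side of the handle, 64 mm from the middle, its centre 10 mm lower than bail_mid. Flat-sided: 50 mm long (x), 11 mm thick (y), 16 mm high. The leg of the handle stands 95 mm from the middle. A hand gripping here passes beside the weighing arm.
- bar_b (a point): The same on the +x side; the pan is symmetrical and may hang either way round.
- scale: The counter scale, fixed. Origin on the counter straight below the seat of its hook; z up. Base plate 18 mm high, x from -100 to 100, y from -70 to 280 mm; column 28 mm thick, 422 mm high, at y = +145 mm; low indicator box, 76 mm high, at y = 190 to 266 mm, x from -116 to 64 mm, carrying the tare key.
- column_foot (a point): Foot of the column. The weighing arm is clamped to the column at a height that changes from day to day and is not reported: the seated wire's axis comes to lie anywhere from 255 to 310 mm above the counter, so look or feel for the hook. Sideways the hook is exactly placed: the seat lies at x = 0, y = 0 of scale.
- beam_foot (a point): Point of the counter below the tip of the weighing arm, at x = 0, y = -5 mm of scale. The arm, a bar 24 mm wide (x), runs from here to the clamp on the column (46 mm wide). Its underside is 52 mm, its top 84 mm, the clamp's top 99 mm above the axis of the seated wire. Rigid.
- hook_foot (a point): Point of the counter below the upturned point of the J-hook, at x = 0, y = -16.5 mm of scale. The point, rounded, 10 mm thick, has its top 17 mm above the axis of the seated wire; the hook opens to -y, its shank is at y = +16 mm. The trough between is 20 mm wide. The wire lies along x when seated, either way round.
- nose_foot (a point): Point of the counter below the front of the hook's nose, at x = 0, y = -9 mm of scale. The nose is blunt, its underside 31 mm above the axis of the seated wire. The wire (8 mm) goes in to +y through the mouth: the gap 14 mm high between the top of the point and the underside of the nose; met head-on, point and nose do not give.
- latch (a joint): Spring latch of the hook: a short flap that hangs from the nose, shutting the mouth of the hook from inside; free end behind the hook's point. 0 = shut, 1.4 rad = swung fully inwards. A wire pushed in to +y through the mouth swings it aside with 1 to 4 N; it springs shut once the wire is down in the trough.
- tare_top (a point): Centre of the top of the round tare key, 26 mm across, on the low box at the foot of the scale's column; it is pressed straight down.
- tare (a joint): Travel of the tare key: 0 = up, 0.005 m = fully down, needs about 4 N; springs back.
- jar_a_mid (a point): Bystander: centre of a biscuit jar with green lid, 90 mm across, 85 mm high.
- jar_b_mid (a point): Bystander: centre of a biscuit jar like jar_a.
- jar_c_mid (a point): Bystander: centre of a biscuit jar like jar_a.
- tin_mid (a point): Bystander: centre of an upright tin, 74 mm across, 80 mm high.
- scoop_mid (a point): Bystander: middle of an aluminium hand scoop, 195 mm long, 40 mm high.
- tape_mid (a point): Bystander: middle of a desk tape dispenser, 160 mm long, 92 mm high.

How it is judged:
On the way, in this order (a step that is already met when the one before it is completed fails the run):
1. the pan hangs free in the throat of the hook, level and still, the latch shut behind it (z of bail_mid in the frame of scale between 0.25 and 0.315 m and y of bail_mid in the frame of scale between -0.007 and 0.007 m and x of bail_mid in the frame of scale between -0.012 and 0.012 m and value of joint latch below 0.1 rad and angle between bail_mid's own z axis and vertical below 0.12 rad and contact force between pan and the fingers below 0.1 N and contact force between pan and scale above 1.5 N and linear speed of pan below 0.03 m/s), for 0.3 s.
2. then the tare key is pressed fully down (value of joint tare above 0.004 m and z of bail_mid in the frame of scale between 0.25 and 0.315 m and y of bail_mid in the frame of scale between -0.007 and 0.007 m and x of bail_mid in the frame of scale between -0.012 and 0.012 m and value of joint latch below 0.1 rad and angle between bail_mid's own z axis and vertical below 0.12 rad).
At the end, for the whole second after the job is handed in: The middle of the pan's wire lies in the hook, 250 to 315 mm up, within 7 mm across and 12 mm along the wire; latch shut (below 0.1 rad); pan let go, borne by the hook, within 0.12 rad of level and slower than 30 mm/s; the tare key, having been pressed, is up again (all of step 1 and value of joint tare below 0.001 m); the robot touches nothing.
It fails at once if the pan loads the scale (its hook, latch or arm) with more than 10 N (contact force between pan and scale above 10 N).
It fails at once if a bystander (jar, tin, scoop or tape dispenser) is moved by more than 25 mm (distance of any of jar_a_mid, jar_b_mid, jar_c_mid, tin_mid, scoop_mid, tape_mid from where it was at the start of the episode above 0.025 m).
It also fails if it takes over 69 s, if anything falls off the work surface, if the arm or the gripper's body presses on something with over 40 N, if the wrist force passes 120 N, or if a joint passes its speed limit or range.

ROBOT

A 7-joint arm with a two-finger parallel gripper is mounted at the origin on the work surface. World frame = base frame: x ahead of the robot, y to its left, z up, the work surface at z = 0. Lengths are in m, angles in rad, forces in N, time in s.
With the tool pointing down it reaches from about 0.4 to 0.875 m from the base axis. Payload 19.3 kg.
Tool frame: the origin (TCP) lies at the very end of the fingers, on their centre line; the grasp point (between the pads) lies 19 mm behind it; z points along the fingers, y is the direction in which the jaws open and shut (so a half turn about z gives the same grasp; the last joint's range is limited). The gripper opens to 85 mm and grips with 20 to 120 N. Pads are 22 mm wide; open, the fingers measure 114 mm over their backs; the gripper's body (76 mm by 85 mm) begins 54 mm behind the grasp point. The pads swing forward as they close: fully open they stand 13 mm farther back than shut.
Start: joints at [-1.238, 0.521, -0.036, 1.599, 0.021, 1.021, -0.113], TCP at [0.245, 0.575, 0.231] pointing down, gripper open.
Joint ranges: [-2.91, 2.91], [-0.3, 2.13], [-1.5, 1.42], [0.17, 2.43], [-1.26, 4.41], [0.16, 1.93], [-2.52, 2.52]. Speed limits (rad/s): [1.89, 1.89, 2.39, 2.39, 3.01, 3.01, 3.01].

INTERFACE

Orientations are given as [roll, pitch, yaw] about the fixed x, y, z axes, in that order (R = Rz(yaw) Ry(pitch) Rx(roll)).
In Python, from workcell import bot, viewer gives the robot as it stands.
- The arm moves only by the shell command python3 -m creep 'ROWS' [FORCE]. ROWS is JSON, a list of rows, each an object of numbers: "rx", "ry", "rz": the turn, a rotation vector about the tool's x, y, z in degrees; "tx", "ty", "tz": the shift along the tool's x, y, z in mm; "hand": the closure, from -1 (fully open) to 1 (shut), so that 0 is half open. In form: [{"rx": .., "ry": .., "rz": .., "tx": .., "ty": .., "tz": .., "hand": ..}, ...]. A call has 1 to 8 rows; each row is the pose to reach, as a shift and turn from the pose commanded when the call began, along the tool's axes at that moment; what a row does not reach only later rows make up. A row lasts 1/10 s, in which the tool goes at most 50 mm and 8.59 degrees, less where a joint would pass 70% of its speed; a pose out of reach is approached as far as the arm can. A call with a gripper value outside its range is refused whole. The fingers move at their own pace and stop on an object; FORCE is the grip in N (left out, the last holds). Time passes only in rows, so rows that repeat a pose let the fingers close. It gives the time, the measured TCP pose, the force and the opening at its end, in the units of the state.
- bot.observe(): the state, without advancing time (a new reading comes with each control period).
- viewer.grab_frame(name): name is "scene" or "side" or "wrist"; returns a dict with "pixels" (384x512x3 uint8, blue, green, red), "vertical_fov" (degrees; the focal length in pixels is half the picture's height over the tangent of half this angle, whatever the lens; pixels are square), "cx", "cy" (the principal point, pixels), "rvec" (rotation vector, rad) and "tvec" (3), from world to camera coordinates, as OpenCV has them; the wrist camera has in their place "tool_from_camera" (4x4, takes a point from camera to tool coordinates, whose origin is the TCP and whose axes are the flange's). Camera axes: x right, y down, z forward; pixel columns grow to the right and rows downward; lengths in m; the calibration is good to about 2 mm. A picture is of the moment at which its call begins: read the wrist's pose just before it. There is no depth.
- bot.job_done(): hands the job in, once; it reports no verdict.
Trained networks look in a picture, given as the dict that the camera call returned (one of the last four; its "shot" number tells which), for a name from the list of things; names that differ only in an ending like _2 or _b are one class to them, and where a whole thing is asked for, a point or a joint stands for the part that bears it (a point fixed in the world has none). Each returns a list of dicts, best first, with "score" (0 to 1); they miss things now and then, are a little off and sometimes report something else, mostly with a low value. They report only what shows in the picture. A call takes as long as a camera call.
- viewer.outline_of(target, picture): "mask" (384x512 bool, what is visible of it) and "bbox" ([left, top, right, bottom] in pixels, round what is visible of it).
The state is a dict: "clock": time; "qpos": joint angles; "qd": joint speeds; "joint_efforts": joint torques, N m; "position": TCP position; "tool_rot": TCP orientation; "force": force on the tool from outside, world axes, zero at the start; "moment": the same for the moment, N m; "grip_width": finger opening in m.
Only numpy, scipy, OpenCV 4.12 (cv2) and the standard library are available. Lean on these libraries where they do the work, as an engineer would, in place of code of your own. Each camera call takes 0.05 s, during which the arm holds its last target.

## Working session

There is one attempt and no reset: what is moved stays moved. The work goes in short steps, Python scripts to look and compute and a shell command to move; the robot and the scene stay as the last step left them, time stands still between calls to the robot, and variables do not carry over. Pictures are saved under pics/ and viewed, and the job is handed in when it is done.

```bash
ls; mkdir -p pics; python3 - <<'E'
from workcell import bot, viewer
import cv2,numpy as np
print(bot.observe())
for n in ["scene","side","wrist"]:
    f=viewer.grab_frame(n)
    cv2.imwrite(f"pics/{n}0.png",f["pixels"])
    print({k:v for k,v in f.items() if k!="pixels"})
E
```

```text
pics
{'clock': 0.0, 'qpos': array([-1.23823421,  0.52204996, -0.03631949,  1.6000212 ,  0.02122014,
        1.02110908, -0.11279561]), 'qd': array([ 0.00077676,  0.00017224, -0.00092932,  0.00041191, -0.00051418,
        0.00092863, -0.00092839]), 'joint_efforts': array([-1.21416757e-03, -9.27098036e+01,  1.97856970e+00, -3.69934273e+01,
        1.77064352e-02,  7.92342005e-03, -1.08754730e-04]), 'position': array([0.24488197, 0.57464446, 0.23069871]), 'tool_rot': array([-3.14039543e+00,  1.07871283e-04,  2.73882893e+00]), 'force': array([ 0.13553581, -0.55347147,  0.34342544]), 'moment': array([0.04338145, 0.01872372, 0.03994081]), 'grip_width': 0.08561221642246732}
{'vertical_fov': 53.27469034885633, 'cx': 255.61996462023203, 'cy': 186.1550381367175, 'rvec': array([ 2.06824896,  0.59343181, -0.29313496]), 'tvec': array([-0.451165  , -0.06711467,  1.6943334 ]), 'shot': 1}
{'vertical_fov': 43.60086973915131, 'cx': 254.84130051729312, 'cy': 198.42995653915784, 'rvec': array([ 2.19329372, -0.25431713,  0.12575832]), 'tvec': array([-0.56937509,  0.1832234 ,  1.43836742]), 'shot': 2}
{'vertical_fov': 70.25906062681585, 'cx': 258.67994417254573, 'cy': 191.63315469193978, 'tool_from_camera': array([[-4.81892222e-04, -9.47870367e-01, -3.18655826e-01,
         8.33320189e-02],
       [ 9.99998750e-01, -9.36599628e-04,  1.27373605e-03,
        -2.17471890e-04],
       [-1.50578959e-03, -3.18654814e-01,  9.47869634e-01,
        -1.42676263e-01],
       [ 0.00000000e+00,  0.00000000e+00,  0.00000000e+00,
         1.00000000e+00]]), 'shot': 3}
```

View pics/scene0.png

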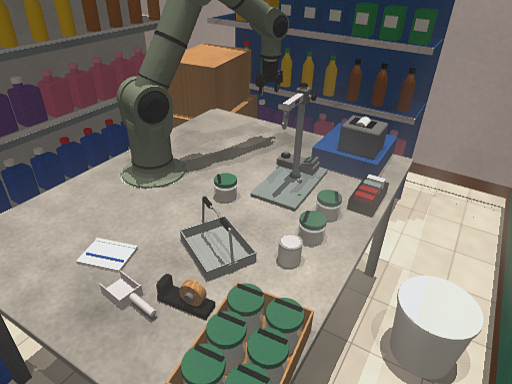

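View pics/side0.png

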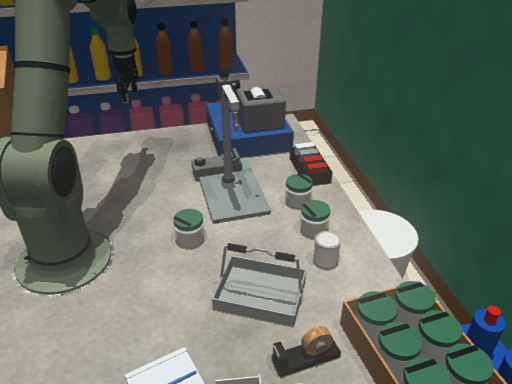

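View pics/wrist0.png

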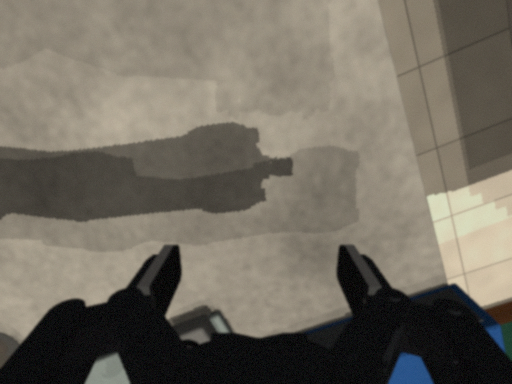

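The scene view shows the pan around (217,245), the scale base at (290,185), jars at (225,185), (328,203) and (312,225), and the tin at (290,250). I'll set up helpers and zoom in.

```bash
cat > h.py <<'E'
import numpy as np, cv2
from scipy.spatial.transform import Rotation as R
from workcell import bot, viewer
def K(f):
    fl=192/np.tan(np.radians(f["vertical_fov"])/2)
    return np.array([[fl,0,f["cx"]],[0,fl,f["cy"]],[0,0,1.]])
def ext(f,st=None):
    if "rvec" in f: return cv2.Rodrigues(np.array(f["rvec"]))[0], np.array(f["tvec"])
    Rt=R.from_euler('xyz',st["tool_rot"]).as_matrix(); T=f["tool_from_camera"]
    Rc=Rt@T[:3,:3]; c=Rt@T[:3,3]+st["position"]
    return Rc.T,-Rc.T@c
def proj(f,P,st=None):
    r,t=ext(f,st); p=(r@np.atleast_2d(P).T).T+t; q=(K(f)@p.T).T
    return q[:,:2]/q[:,2:]
def onz(f,uv,z,st=None):
    r,t=ext(f,st); c=-r.T@t; d=r.T@np.linalg.inv(K(f))@np.array([uv[0],uv[1],1.])
    return c+d*(z-c[2])/d[2]
def crop(f,box,name,k=4):
    x0,y0,x1,y1=box
    cv2.imwrite(name,cv2.resize(f["pixels"][y0:y1,x0:x1],None,fx=k,fy=k,interpolation=cv2.INTER_CUBIC))
E
python3 - <<'E'
from h import *
import pickle
fs={}
for n in ["scene","side"]:
    f=viewer.grab_frame(n); fs[n]=f
    for t in ["pan","scale","bar_a","tare","latch","jar_a_mid","tin_mid","scoop_mid","tape_mid"]:
        o=viewer.outline_of(t,f)
        for d in o[:4]:
            m=d["mask"]; ys,xs=np.nonzero(m)
            b=d["bbox"]; z={"jar_a_mid":.04,"tin_mid":.04}.get(t,0.02)
            print(n,t,round(d["score"],2),np.round(b),m.sum(),np.round(onz(f,(xs.mean(),ys.mean()),z),3))
pickle.dump(fs,open("fs0.pkl","wb"))
crop(fs["scene"],(160,180,300,290),"pics/s_pan.png",5)
crop(fs["scene"],(240,75,400,215),"pics/s_scale.png",4)
crop(fs["side"],(180,60,340,220),"pics/d_scale.png",4)
crop(fs["side"],(200,230,320,330),"pics/d_pan.png",5)
E
```

```text
scene pan 0.71 [180. 196. 257. 280.] 3201 [ 0.54  -0.266  0.02 ]
scene scale 0.76 [250.  84. 328. 211.] 3380 [0.495 0.373 0.02 ]
scene bar_a 0.65 [178. 194. 258. 281.] 3122 [ 0.542 -0.269  0.02 ]
scene bar_a 0.51 [299. 211. 327. 250.] 791 [ 0.764 -0.008  0.02 ]
scene jar_a_mid 0.7 [298. 209. 330. 247.] 789 [ 0.773 -0.033  0.04 ]
scene jar_a_mid 0.54 [250.  83. 330. 209.] 3422 [0.504 0.351 0.04 ]
scene tin_mid 0.86 [278. 230. 302. 268.] 735 [ 0.762 -0.18   0.04 ]
scene scoop_mid 0.69 [181. 198. 256. 280.] 3160 [ 0.54  -0.268  0.02 ]
scene scoop_mid 0.6 [100. 271. 155. 318.] 1046 [ 0.45 -0.57  0.02]
scene tape_mid 0.74 [154. 275. 214. 319.] 1588 [ 0.591 -0.489  0.02 ]
scene tape_mid 0.55 [248.  80. 328. 210.] 3335 [0.494 0.375 0.02 ]
side pan 0.97 [210. 243. 305. 324.] 5332 [ 0.537 -0.257  0.02 ]
side pan 0.61 [187.  71. 271. 221.] 5048 [0.568 0.364 0.02 ]
side scale 0.6 [188.  72. 271. 221.] 4723 [0.568 0.353 0.02 ]
side bar_a 0.9 [209. 244. 309. 325.] 5370 [ 0.537 -0.256  0.02 ]
side jar_a_mid 0.89 [300. 198. 330. 239.] 892 [ 0.773 -0.028  0.04 ]
side tin_mid 0.96 [317. 230. 339. 266.] 871 [ 0.759 -0.178  0.04 ]
side tin_mid 0.54 [191.  70. 272. 222.] 4928 [0.562 0.326 0.04 ]
side tin_mid 0.37 [209. 244. 311. 326.] 5172 [ 0.533 -0.275  0.04 ]
side scoop_mid 0.52 [217. 378. 257. 384.] 245 [ 0.428 -0.528  0.02 ]
side tape_mid 0.88 [272. 324. 337. 377.] 1973 [ 0.595 -0.489  0.02 ]
```

View pics/s_pan.png

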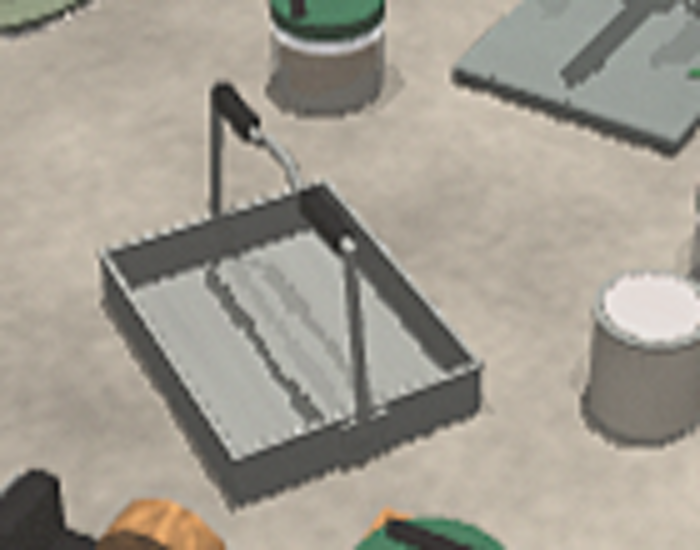

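View pics/d_pan.png

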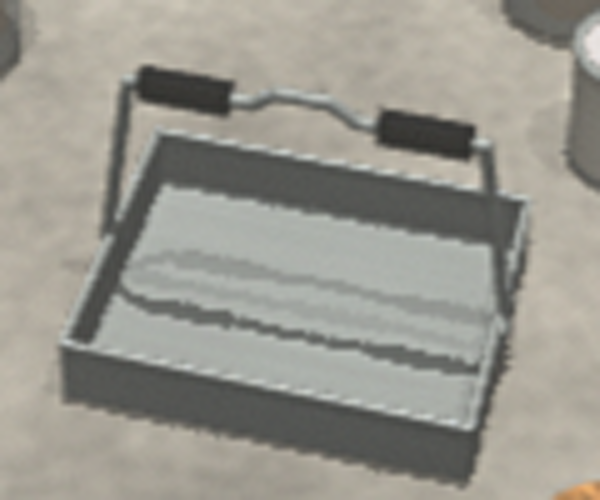

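View pics/s_scale.png

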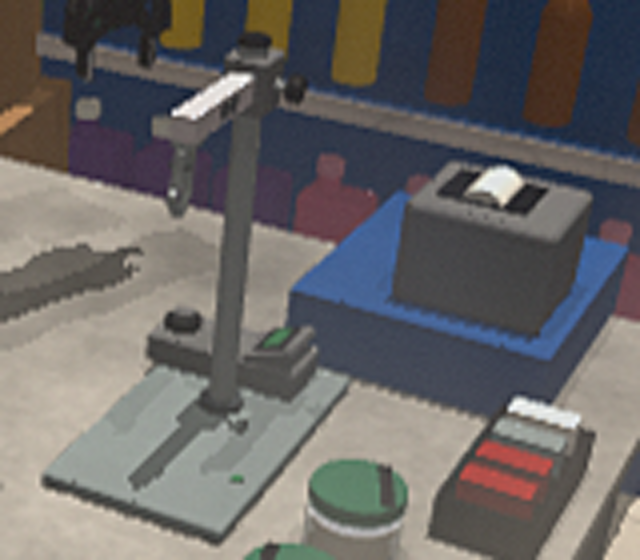

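View pics/d_scale.png

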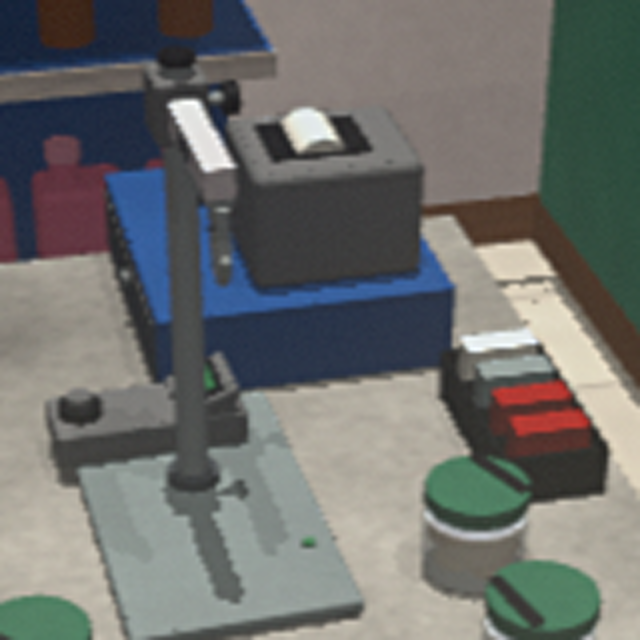

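```bash
cat > fit.py <<'E'
from h import *
import pickle
from scipy.optimize import least_squares
fs=pickle.load(open("fs0.pkl","rb"))
def pose(p,P):
    c,s=np.cos(p[2]),np.sin(p[2]); P=np.array(P,float)
    return np.c_[p[0]+c*P[:,0]-s*P[:,1],p[1]+s*P[:,0]+c*P[:,1],P[:,2]]
def fit(P,ob,p0):
    def res(p):
        W=pose(p,P); return np.concatenate([(proj(fs[n],W)-np.array(ob[n]))[~np.isnan(np.array(ob[n])[:,0])].ravel() for n in ob])
    r=least_squares(res,p0,loss="soft_l1"); return r.x,res(r.x).reshape(-1,2)
if __name__=="__main__":
    P=[(-.11,-.085,.04),(.11,-.085,.04),(.11,.085,.04),(-.11,.085,.04),(-.095,0,.155),(.095,0,.155)]
    ob={"side":[(213,299),(295,315.6),(305.4,270),(232,256.6),(225,246.4),(297.4,259.4)],
     "scene":[(180.6,230.6),(207.4,272),(256,253.6),(225,217),(204,197.6),(229.6,228.6)]}
    x,r=fit(P,ob,[.54,-.26,0]); print("pan",x.round(4),np.degrees(x[2])); print(r.round(1).tolist())
    n=np.nan
    P=[(-.1,-.07,.018),(.1,-.07,.018),(.1,.28,.018)]
    ob={"side":[(212.5,217),(270.5,210),(246.2,158)],"scene":[(251.25,195),(295.5,207.5),(327.5,168.8)]}
    x,r=fit(P,ob,[.56,.25,0]); print("scale",x.round(4),np.degrees(x[2])); print(r.round(1).tolist())
    # tare triangulate
    def tri(a,b):
        f=lambda p:np.concatenate([proj(fs["side"],p)[0]-a,proj(fs["scene"],p)[0]-b])
        q=least_squares(f,[.5,.4,.08]); return q.x,q.fun
    t,e=tri((200,160),(285.75,154.5)); print("tare",t,e)
    d=t-np.r_[x[:2],0]; c,s=np.cos(x[2]),np.sin(x[2]); print("in scale",c*d[0]+s*d[1],-s*d[0]+c*d[1],d[2])
E
python3 fit.py
python3 - <<'E'
from h import *
import pickle
fs=pickle.load(open("fs0.pkl","rb"))
crop(fs["side"],(210,75,260,135),"pics/d_hook.png",10)
crop(fs["scene"],(270,85,330,135),"pics/s_hook.png",10)
E
```

```text
pan [ 0.5402 -0.2676 -0.4911] -28.139873533016825
[[-0.3, -0.2], [0.1, 0.2], [1.4, -0.4], [-0.2, -0.9], [1.3, -0.3], [0.5, -0.4], [-1.1, -0.3], [-0.7, -0.3], [0.2, -1.0], [-0.3, -1.3], [-1.2, -0.1], [-0.1, 1.1]]
scale [0.5574 0.1398 0.0283] 1.6195949296540877
[[0.2, 2.1], [1.1, -0.6], [0.1, -1.4], [-1.5, -2.9], [-0.4, -0.2], [0.3, -0.4]]
tare [0.46282075 0.36918645 0.05928504] [ 0.02582728  0.43568496  0.18439063 -0.49996768]
in scale -0.08802451759060247 0.23201464230038238 0.05928503614934212
```

View pics/d_hook.png

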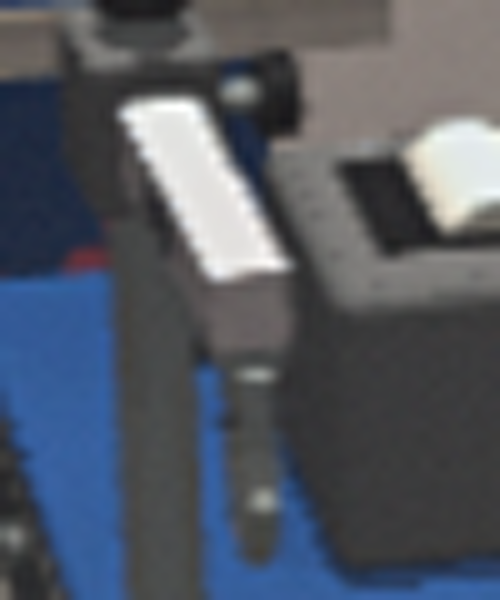

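View pics/s_hook.png

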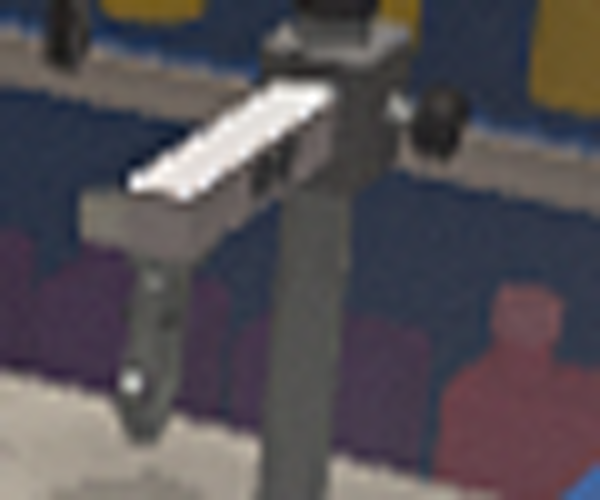

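```bash
cat > ov.py <<'E'
from fit import *
def lines(f,p,h,im,k,x0,y0,st=None):
    def poly(P,c,close=True):
        q=proj(f,pose(p,P),st); q=((q-[x0,y0]+.5)*k).astype(int)
        cv2.polylines(im,[q.reshape(-1,1,2)],close,c,1,cv2.LINE_AA)
    for z in (.018,0): poly([(-.1,-.07,z),(.1,-.07,z),(.1,.28,z),(-.1,.28,z)],(0,0,255))
    for z in (.076,): poly([(-.116,.19,z),(.064,.19,z),(.064,.266,z),(-.116,.266,z)],(255,0,0))
    for x in (-.014,.014): poly([(x,.145,.018),(x,.145,.422)],(0,255,255),False)
    for z in (h+.052,h+.084): poly([(-.012,-.005,z),(.012,-.005,z),(.012,.13,z),(-.012,.13,z)],(0,255,0))
    poly([(0,.016,h+.052),(0,.016,h),(0,0,h-.004),(0,-.0165,h),(0,-.0165,h+.017)],(255,0,255),False)
    poly([(0,-.009,h+.052),(0,-.009,h+.031)],(255,0,255),False)
def show(f,p,h,box,name,k=4,st=None):
    x0,y0,x1,y1=box
    im=cv2.resize(f["pixels"][y0:y1,x0:x1],None,fx=k,fy=k,interpolation=cv2.INTER_CUBIC)
    lines(f,p,h,im,k,x0,y0,st); cv2.imwrite(name,im)
E
python3 - <<'E'
from ov import *
P=[(-.1,-.07,.018),(.1,-.07,.018),(.1,.28,.018)]
a=np.concatenate
ps=(.5574,.1398,.0283)
show(fs["side"],ps,.285,(185,70,285,225),"pics/o_side.png",5) if 0 else None
show(fs["side"],ps,.285,(185,70,335,225),"pics/o_side.png",4)
show(fs["scene"],ps,.285,(245,75,395,215),"pics/o_scene.png",4)
E
```

```text
(no output)
```

View pics/o_side.png

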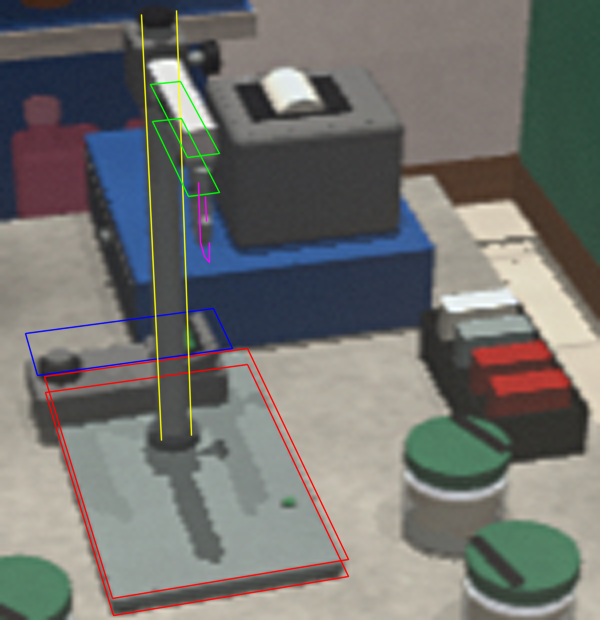

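View pics/o_scene.png

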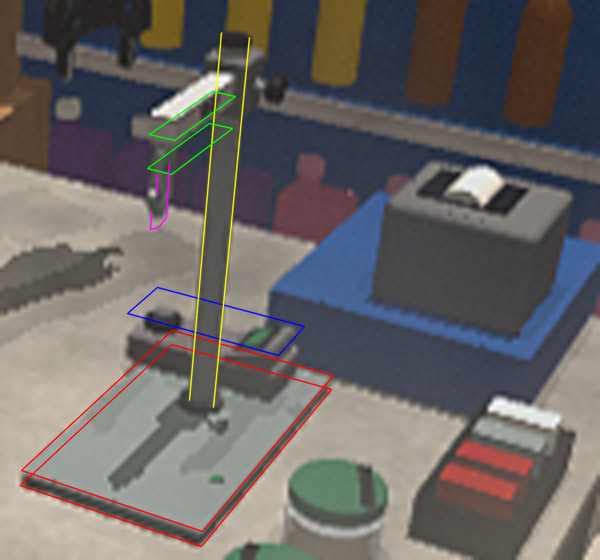

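```bash
python3 - <<'E'
from ov import *
A=[(-.1,-.07,.018),(.1,-.07,.018),(.1,.28,.018),(-.1,-.07,0),(0,.145,.03)]
oA={"side":[(213.7,219),(271,210.5),(246.2,158),(213.7,222.3),(228.5,177.5)],"scene":[(250.5,194.5),(295.5,208),(327.5,169),(250.5,197),(295.5,174.5)]}
B=[(-.012,-.005,.084),(.012,-.005,.084),(-.012,-.005,.052),(.012,-.005,.052)]
oB={"side":[(231.3,102.8),(239,101.8),(231.2,111),(239,110)],"scene":[(283,103.8),(289,105),(283,109.7),(289.5,111.2)]}
def res(q):
    W=pose(q[:3],A); V=pose(q[:3],np.array(B)+[0,0,q[3]])
    return np.concatenate([np.r_[proj(fs[n],W)-oA[n],proj(fs[n],V)-oB[n]].ravel() for n in oA])
r=least_squares(res,[.557,.14,.03,.3],loss="soft_l1"); print(r.x.round(4)); print(res(r.x).reshape(-1,2).round(1).tolist())
show(fs["side"],r.x[:3],r.x[3],(185,70,335,225),"pics/o_side2.png",4)
show(fs["scene"],r.x[:3],r.x[3],(245,75,395,215),"pics/o_scene2.png",4)
E
```

```text
[0.5588 0.1394 0.0337 0.3072]
[[-0.4, 0.2], [1.1, -1.2], [0.1, -1.4], [-0.1, 1.2], [0.2, -1.2], [0.4, -0.9], [0.6, -0.8], [0.8, 0.8], [0.8, 0.9], [-0.4, -2.2], [0.1, -0.6], [0.3, -0.6], [-0.5, -1.0], [-0.3, -1.3], [-0.3, -1.4], [-0.2, -1.3], [-0.9, 1.3], [-1.3, 1.1]]
```

View pics/o_side2.png

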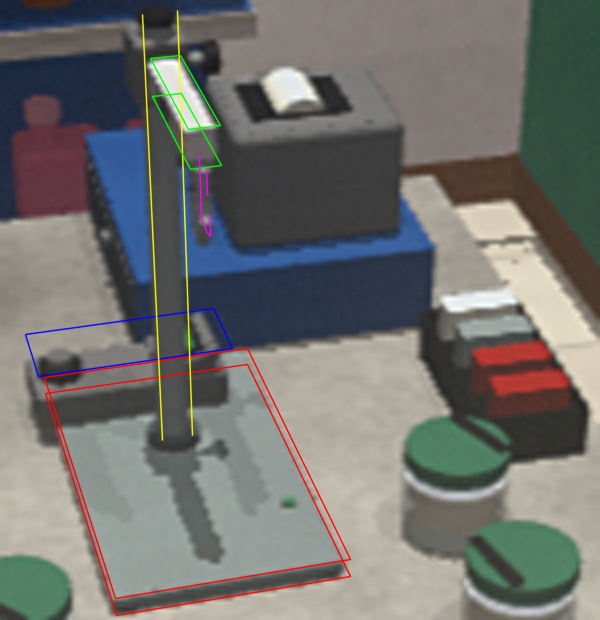

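View pics/o_scene2.png

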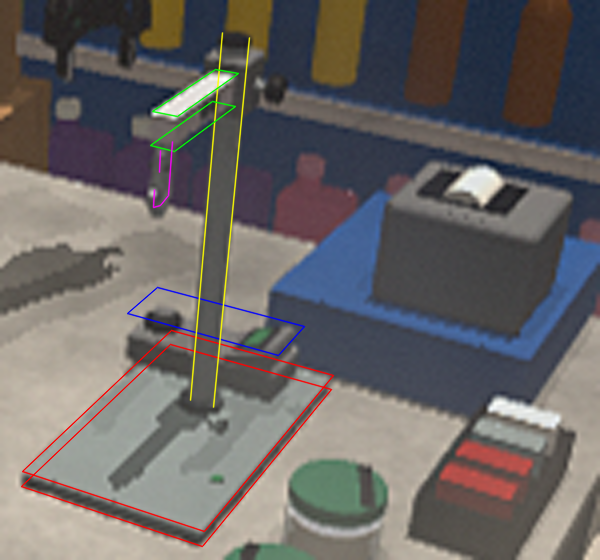

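```bash
cat > rel.py <<'E'
from h import *
def rel(pos,Rm,st=None):
    "shift mm & rotvec deg in current tool frame to reach pos,Rm(world)"
    st=st or bot.observe(); R0=R.from_euler('xyz',st["tool_rot"])
    d=R0.inv().apply(np.array(pos)-st["position"])*1000
    rv=np.degrees((R0.inv()*R.from_matrix(Rm)).as_rotvec())
    print("t",d.round(1),"r",rv.round(2),"|t|",np.linalg.norm(d).round(),"|r|",np.linalg.norm(rv).round(1))
def down(yawx):
    "tool down with tool x at angle yawx deg in world"
    a=np.radians(yawx); x=np.array([np.cos(a),np.sin(a),0]); z=np.array([0,0,-1.]); return np.c_[x,np.cross(z,x),z]
def tilt(yawx,th):
    "tool x horizontal angle yawx; tilt so tool z leans toward -x dir by th"
    return down(yawx)@R.from_euler('y',-th,degrees=True).as_matrix()
E
python3 - <<'E'
from rel import *
T=tilt(180,40); print(T.round(2))
rel((.42,.13,.36),T)
E
```

```text
[[-0.77  0.    0.64]
 [ 0.    1.   -0.  ]
 [-0.64  0.   -0.77]]
t [-335.4 -340.7 -128.7] r [ -8.06 -39.45 -22.13] |t| 495.0 |r| 45.9
```

```bash
python3 -m creep '[{"tx":-168,"ty":-170,"tz":-100,"rx":-4,"ry":-20,"rz":-11},{"tx":-168,"ty":-170,"tz":-100,"rx":-4,"ry":-20,"rz":-11},{"tx":-168,"ty":-170,"tz":-100,"rx":-4,"ry":-20,"rz":-11},{"tx":-168,"ty":-170,"tz":-100,"rx":-4,"ry":-20,"rz":-11},{"tx":-168,"ty":-170,"tz":-100,"rx":-4,"ry":-20,"rz":-11},{"tx":-168,"ty":-170,"tz":-100,"rx":-4,"ry":-20,"rz":-11}]'
python3 - <<'E'
from rel import *
rel((.42,.13,.36),tilt(180,40)); print(bot.observe()["qpos"])
E
```

```text
t [-335.4 -340.7 -128.7] r [ -8.06 -39.45 -22.13] |t| 495.0 |r| 45.9
[-1.2382003   0.52139164 -0.0363233   1.5995323   0.02121646  1.02106617
 -0.11280607]schema error: expected keys rx, ry, rz, tx, ty, tz, hand
```

```bash
python3 -m creep '[{"tx":-168,"ty":-170,"tz":-100,"rx":-4,"ry":-20,"rz":-11,"hand":-1},{"tx":-168,"ty":-170,"tz":-100,"rx":-4,"ry":-20,"rz":-11,"hand":-1},{"tx":-168,"ty":-170,"tz":-100,"rx":-4,"ry":-20,"rz":-11,"hand":-1},{"tx":-168,"ty":-170,"tz":-100,"rx":-4,"ry":-20,"rz":-11,"hand":-1},{"tx":-168,"ty":-170,"tz":-100,"rx":-4,"ry":-20,"rz":-11,"hand":-1},{"tx":-168,"ty":-170,"tz":-100,"rx":-4,"ry":-20,"rz":-11,"hand":-1}]'
python3 - <<'E'
from rel import *
rel((.42,.13,.36),tilt(180,40)); print(bot.observe()["qpos"])
E
```

```text
clock: 1.75
position: [0.3348, 0.3489, 0.3336]
tool_rot: [3.102, 0.354, 2.921]
force: [-0.1, 0.7, -1.5]
grip_width: 0.0856
t [-132.1 -195.6   12.9] r [ -4.12 -19.39 -11.37] |t| 236.0 |r| 22.8
[-1.26791518  0.09704548  0.11577322  1.98953308  0.39762999  0.98036877
 -0.00696262]
```

```bash
python3 -m creep '[{"tx":-132,"ty":-196,"tz":13,"rx":-4,"ry":-19.5,"rz":-11.4,"hand":-1},{"tx":-132,"ty":-196,"tz":13,"rx":-4,"ry":-19.5,"rz":-11.4,"hand":-1},{"tx":-132,"ty":-196,"tz":13,"rx":-4,"ry":-19.5,"rz":-11.4,"hand":-1},{"tx":-132,"ty":-196,"tz":13,"rx":-4,"ry":-19.5,"rz":-11.4,"hand":-1},{"tx":-132,"ty":-196,"tz":13,"rx":-4,"ry":-19.5,"rz":-11.4,"hand":-1},{"tx":-132,"ty":-196,"tz":13,"rx":-4,"ry":-19.5,"rz":-11.4,"hand":-1},{"tx":-132,"ty":-196,"tz":13,"rx":-4,"ry":-19.5,"rz":-11.4,"hand":-1}]'
python3 - <<'E'
from rel import *
import pickle
rel((.42,.13,.36),tilt(180,40)); st=bot.observe(); print(st["qpos"],st["qd"].round(3))
f=viewer.grab_frame("wrist"); pickle.dump((f,st),open("w1.pkl","wb")); cv2.imwrite("pics/w1.png",f["pixels"])
E
```

```text
clock: 2.45
position: [0.4191, 0.1337, 0.3584]
tool_rot: [-3.138, 0.699, -3.137]
force: [-0.2, 0.4, -0.2]
grip_width: 0.0853
t [-1.8 -3.7 -0.7] r [-0.04  0.05  0.22] |t| 4.0 |r| 0.2
[-1.15644106 -0.25331613  0.27251877  2.37096799  0.93501425  0.7557989
  0.07426608] [-0.019  0.027 -0.026 -0.008  0.001  0.002 -0.011]
```

View pics/w1.png

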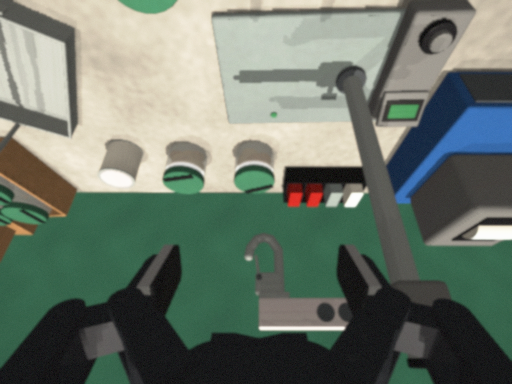

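The wrist view is upside down: the hook's J is at (265,260), with its point near (249,257) and the arm underside at v≈297. The key is at (437,38). Zooming in.

```bash
python3 - <<'E'
from ov import *
f,st=pickle.load(open("w1.pkl","rb"))
show(f,(.5588,.1394,.0337),.3072,(200,215,360,340),"pics/w1h.png",5,st)
show(f,(.5588,.1394,.0337),.3072,(200,0,490,140),"pics/w1b.png",2.7 and 3,st)
E
```

```text
(no output)
```

View pics/w1h.png

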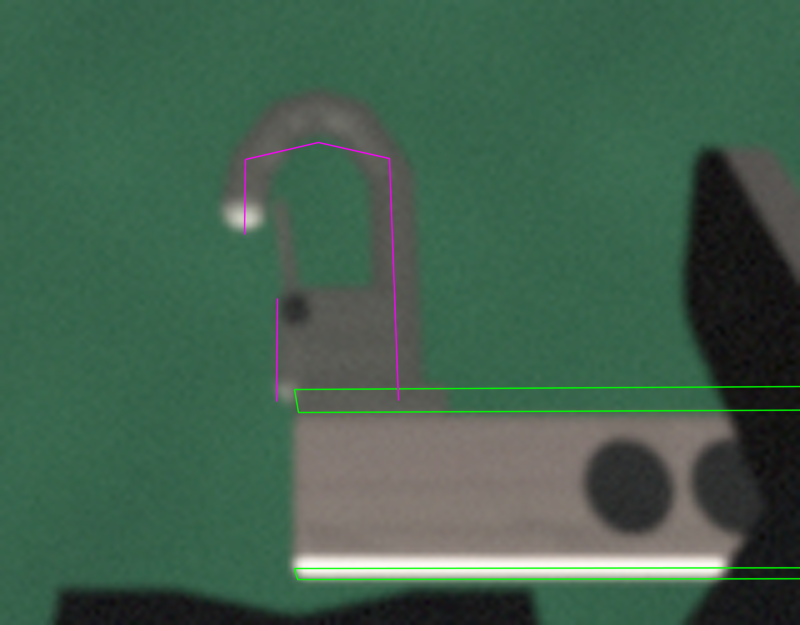

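View pics/w1b.png

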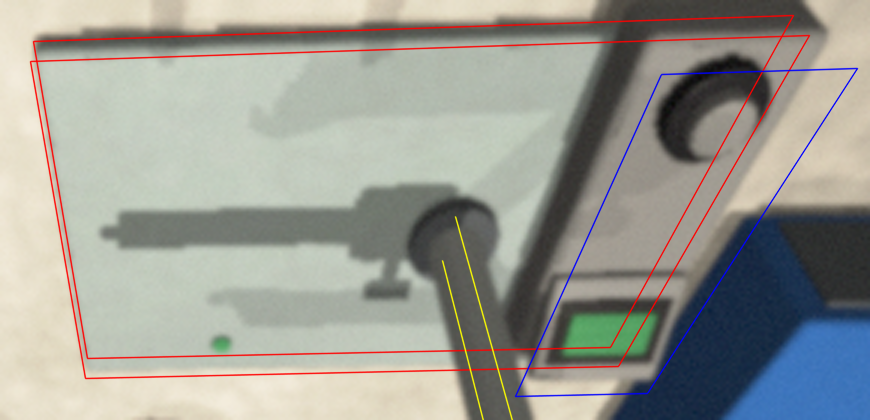

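```bash
python3 - <<'E'
from ov import *
f,st=pickle.load(open("w1.pkl","rb"))
im=f["pixels"][228:302,238:298]; im=cv2.resize(im,None,fx=8,fy=8,interpolation=cv2.INTER_LANCZOS4)
im=cv2.convertScaleAbs(im,alpha=1.8,beta=-60)
for i in range(0,74,10): cv2.putText(im,str(228+i),(0,i*8+4),0,.35,(255,255,255)); cv2.line(im,(25,i*8+4),(32,i*8+4),(255,255,255))
for i in range(0,60,10): cv2.putText(im,str(238+i),(i*8,590),0,.35,(255,255,255))
cv2.imwrite("pics/w1z.png",im)
p=(.5588,.1394,.0337); h=.3072
P=pose(p,[(x,y,h+z) for x in(-.005,0) for y,z in ((0,-.004),(-.0165,.017),(-.009,.031),(.016,0),(-.0215,.0),(.021,0),(0,-.014))])
print(proj(f,P,st).round(1))
c=ext(f,st); print(-c[0].T@c[1])
E
```

```text
[[263.1 241.4]
 [248.1 259.9]
 [254.9 272.9]
 [277.5 244.6]
 [243.9 245. ]
 [282.  244.6]
 [263.1 233.1]
 [263.2 243. ]
 [248.3 261.3]
 [255.1 274.1]
 [277.4 246.2]
 [244.3 246.5]
 [281.9 246.2]
 [263.2 234.7]]
[0.26325384 0.13381836 0.41478007]
```

View pics/w1z.png

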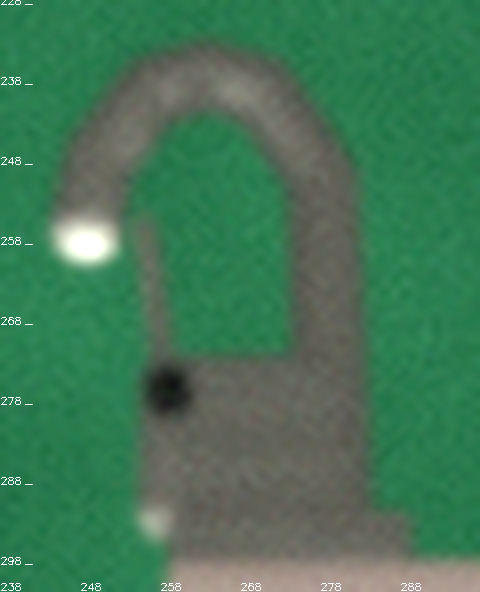

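```bash
python3 - <<'E'
from rel import *
rel((.484,-.2375,.25),down(151.9)); rel((.45,-.05,.30),tilt(166,20))
E
```

```text
t [  21.8 -371.8  124.9] r [ 9.69 39.26 27.22] |t| 393.0 |r| 48.7
t [  14.7 -184.4   64.6] r [ 6.96 19.97 12.48] |t| 196.0 |r| 24.6
```

```bash
python3 -m creep '[{"tx":15,"ty":-184,"tz":65,"rx":7,"ry":20,"rz":12.5,"hand":-0.5},{"tx":15,"ty":-184,"tz":65,"rx":7,"ry":20,"rz":12.5,"hand":-0.5},{"tx":15,"ty":-184,"tz":65,"rx":7,"ry":20,"rz":12.5,"hand":-0.5},{"tx":22,"ty":-372,"tz":125,"rx":9.7,"ry":39.3,"rz":27.2,"hand":-0.5},{"tx":22,"ty":-372,"tz":125,"rx":9.7,"ry":39.3,"rz":27.2,"hand":-0.5},{"tx":22,"ty":-372,"tz":125,"rx":9.7,"ry":39.3,"rz":27.2,"hand":-0.5},{"tx":22,"ty":-372,"tz":125,"rx":9.7,"ry":39.3,"rz":27.2,"hand":-0.5},{"tx":22,"ty":-372,"tz":125,"rx":9.7,"ry":39.3,"rz":27.2,"hand":-0.5}]'
python3 -m creep '[{"tx":0,"ty":0,"tz":0,"rx":0,"ry":0,"rz":0,"hand":-0.5},{"tx":0,"ty":0,"tz":0,"rx":0,"ry":0,"rz":0,"hand":-0.5}]'
python3 - <<'E'
from rel import *
import pickle
rel((.484,-.2375,.25),down(151.9)); st=bot.observe(); print(st["qpos"],st["qd"].round(3))
f=viewer.grab_frame("wrist"); pickle.dump((f,st),open("w2.pkl","wb")); cv2.imwrite("pics/w2.png",f["pixels"])
E
```

```text
clock: 3.3
position: [0.4509, -0.1048, 0.2825]
tool_rot: [-3.121, 0.047, 2.693]
force: [-0.3, 0.6, 0.1]
grip_width: 0.0644
clock: 3.5
position: [0.4499, -0.1058, 0.2828]
tool_rot: [-3.121, 0.049, 2.69]
force: [0.0, 0.4, 0.5]
grip_width: 0.0639
t [ -86.4 -102.8   39.3] r [-1.14  2.84  2.21] |t| 140.0 |r| 3.8
[-0.75865702  0.29196497  1.03983624  2.00961662 -0.27197044  0.95333175
  1.53055154] [-0.056 -0.038  0.004  0.016  0.007 -0.006 -0.009]
```

View pics/w2.png

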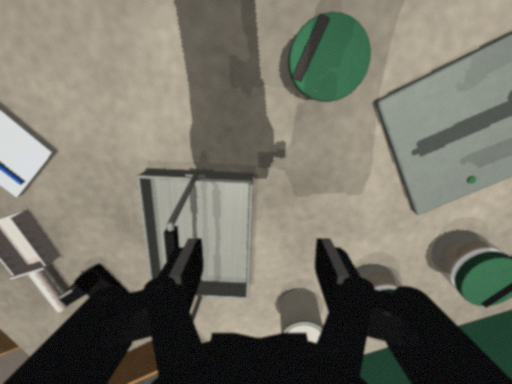

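The pan is at (195,235), left of the fingers as expected. The arm had not reached the pose yet, so I'll continue.

```bash
python3 -m creep '[{"tx":-86,"ty":-103,"tz":39,"rx":-1.1,"ry":2.8,"rz":2.2,"hand":-0.5},{"tx":-86,"ty":-103,"tz":39,"rx":-1.1,"ry":2.8,"rz":2.2,"hand":-0.5},{"tx":-86,"ty":-103,"tz":39,"rx":-1.1,"ry":2.8,"rz":2.2,"hand":-0.5},{"tx":-86,"ty":-103,"tz":39,"rx":-1.1,"ry":2.8,"rz":2.2,"hand":-0.5},{"tx":-86,"ty":-103,"tz":39,"rx":-1.1,"ry":2.8,"rz":2.2,"hand":-0.5}]'
python3 - <<'E'
from rel import *
import pickle
rel((.484,-.2375,.25),down(151.9)); st=bot.observe(); print(st["qpos"],st["qd"].round(3))
f=viewer.grab_frame("wrist"); pickle.dump((f,st),open("w3.pkl","wb")); cv2.imwrite("pics/w3.png",cv2.resize(f["pixels"],None,fx=1.5,fy=1.5))
E
```

```text
clock: 4.05
position: [0.4838, -0.2388, 0.2501]
tool_rot: [3.141, 0.001, 2.651]
force: [-1.2, 0.9, 0.3]
grip_width: 0.0636
t [0.4 1.3 0.1] r [0.02 0.07 0.02] |t| 1.0 |r| 0.1
[-0.27534418  0.50585302  0.89255659  1.8359765  -0.45924408  1.01974918
  1.88459977] [-0.082 -0.042  0.005  0.037  0.021  0.009 -0.064]
```

View pics/w3.png

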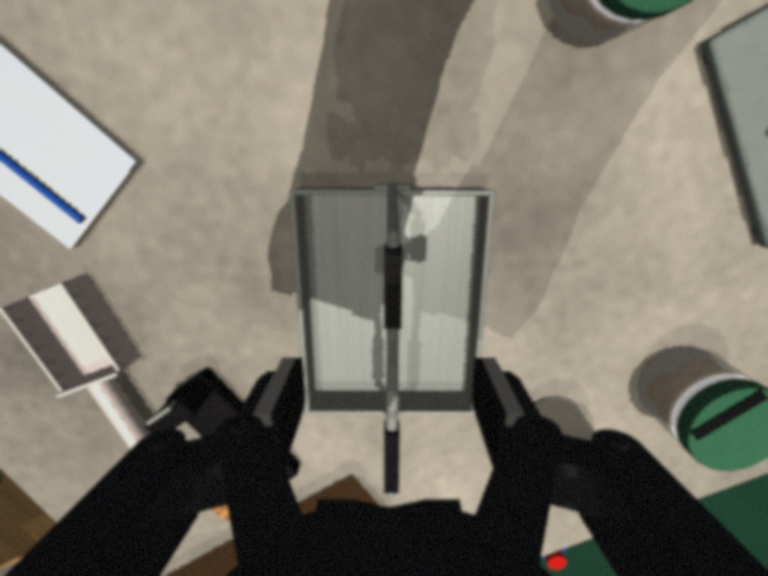

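```bash
python3 - <<'E'
from ov import *
f,st=pickle.load(open("w3.pkl","rb"))
P=[(-.11,-.085,.04),(-.11,.085,.04),(.11,.085,.04),(.11,-.085,.04),(-.089,0,.163),(-.039,0,.163)]
ob=np.array([(296,190),(491,191),(472,409),(310,409),(393,248),(393,328)])/1.5
p=(.5402,-.2676,-.4911)
def res(q): return (proj(f,pose(q,P),st)-ob).ravel()
print(res(p).reshape(-1,2).round(1).tolist())
r=least_squares(res,p,loss="soft_l1");print(r.x.round(4),np.degrees(r.x[2]),r.fun.reshape(-1,2).round(1).tolist())
b=pose(r.x,[(-.064,0,.155)])[0]; print(b)
from rel import *
rel((b[0],b[1],.137),down(np.degrees(r.x[2])+180))
E
```

```text
[[-4.9, 3.5], [-0.8, 2.9], [0.3, 4.5], [-3.1, 4.6], [-1.9, 4.8], [-2.0, 4.1]]
[ 0.5371 -0.2641 -0.4938] -28.292295241057356 [[-3.7, -0.2], [1.0, -0.4], [1.4, 2.3], [-2.4, 2.1], [0.3, -0.2], [-0.1, -0.2]]
[ 0.48078376 -0.23376556  0.155     ]
t [  4.2   1.4 113.4] r [0.07 0.05 0.27] |t| 113.0 |r| 0.3
```

```bash
python3 -m creep '[{"tx":3.5,"ty":1.5,"tz":45,"rx":0,"ry":0,"rz":0.2,"hand":-0.5},{"tx":3.5,"ty":1.5,"tz":90,"rx":0,"ry":0,"rz":0.2,"hand":-0.5},{"tx":3.5,"ty":1.5,"tz":113,"rx":0,"ry":0,"rz":0.2,"hand":-0.5},{"tx":3.5,"ty":1.5,"tz":113,"rx":0,"ry":0,"rz":0.2,"hand":-0.5},{"tx":3.5,"ty":1.5,"tz":113,"rx":0,"ry":0,"rz":0.2,"hand":-0.2}]' 90
python3 - <<'E'
from rel import *
import pickle
st=bot.observe(); print(st["position"],st["force"])
f=viewer.grab_frame("wrist"); pickle.dump((f,st),open("w4.pkl","wb")); cv2.imwrite("pics/w4.png",f["pixels"])
E
```

```text
clock: 4.6
position: [0.4822, -0.2328, 0.1389]
tool_rot: [3.139, 0.002, 2.651]
force: [0.3, -0.5, 0.5]
grip_width: 0.0519
[ 0.48219961 -0.23281405  0.13886749] [ 0.27923759 -0.49944129  0.487082  ]
```

View pics/w4.png

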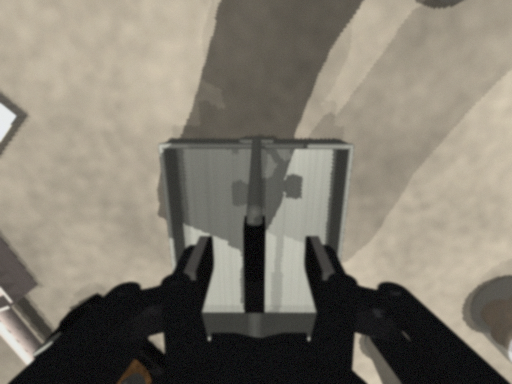

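The bar (254, 218–312) lies centred between the fingers. Closing.

```bash
python3 -m creep '[{"tx":0,"ty":0,"tz":0,"rx":0,"ry":0,"rz":0,"hand":0.3},{"tx":0,"ty":0,"tz":0,"rx":0,"ry":0,"rz":0,"hand":0.6},{"tx":0,"ty":0,"tz":0,"rx":0,"ry":0,"rz":0,"hand":1},{"tx":0,"ty":0,"tz":0,"rx":0,"ry":0,"rz":0,"hand":1},{"tx":0,"ty":0,"tz":0,"rx":0,"ry":0,"rz":0,"hand":1},{"tx":0,"ty":0,"tz":0,"rx":0,"ry":0,"rz":0,"hand":1}]' 100
python3 -c "
from rel import *
st=bot.observe(); print(st['position'],st['force'],st['moment'])"
```

```text
clock: 5.25
position: [0.4815, -0.2347, 0.1383]
tool_rot: [3.14, 0.002, 2.648]
force: [-2.6, -1.6, 10.0]
grip_width: 0.0092
[ 0.48145652 -0.23471323  0.13831439] [-2.64272412 -1.60483016  9.95322469] [-0.29026007  0.61985349 -0.08621484]
```

```bash
python3 -m creep '[{"tx":0,"ty":0,"tz":-8,"rx":0,"ry":0,"rz":0,"hand":1},{"tx":0,"ty":0,"tz":-25,"rx":0,"ry":0,"rz":0,"hand":1},{"tx":0,"ty":0,"tz":-50,"rx":0,"ry":0,"rz":0,"hand":1},{"tx":0,"ty":0,"tz":-80,"rx":0,"ry":0,"rz":0,"hand":1},{"tx":0,"ty":0,"tz":-100,"rx":0,"ry":0,"rz":0,"hand":1},{"tx":0,"ty":0,"tz":-100,"rx":0,"ry":0,"rz":0,"hand":1}]'
python3 - <<'E'
from rel import *
import pickle
fs={}
st=bot.observe(); print(st['position'],st['force'],st['moment'])
f=viewer.grab_frame("wrist"); cv2.imwrite("pics/w5.png",f["pixels"]); fs["wrist"]=f
for n in("side","scene"):
    fs[n]=viewer.grab_frame(n)
pickle.dump((fs,st),open("p5.pkl","wb"))
crop(fs["side"],(180,170,330,310),"pics/d5.png",4)
crop(fs["scene"],(150,140,300,270),"pics/s5.png",4)
E
```

```text
clock: 5.85
position: [0.482, -0.2345, 0.24]
tool_rot: [3.139, 0.004, 2.649]
force: [-0.4, -0.3, -4.1]
grip_width: 0.0091
[ 0.48195723 -0.23454306  0.24001453] [-0.37612669 -0.31413509 -4.06041305] [0.21024188 0.26289022 0.00503746]
```

View pics/w5.png

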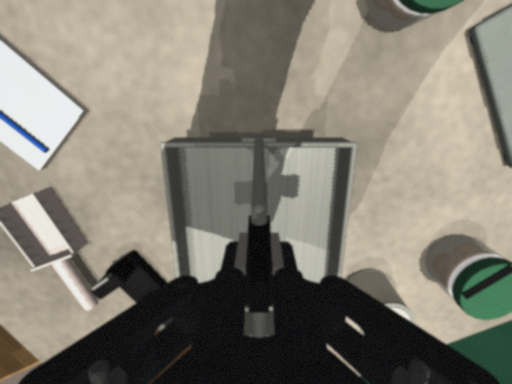

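View pics/d5.png

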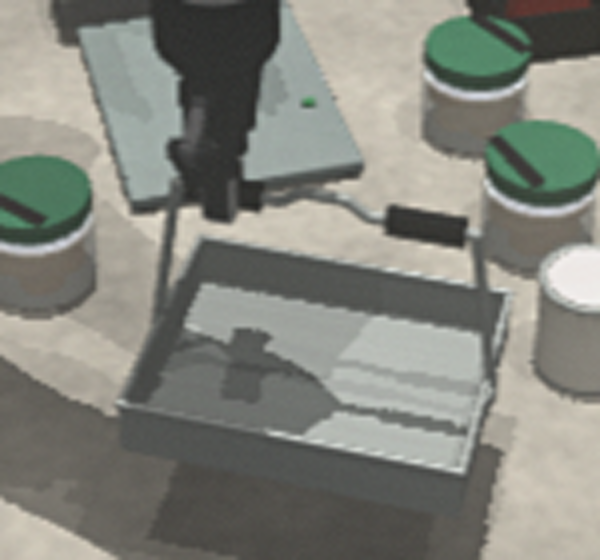

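View pics/s5.png

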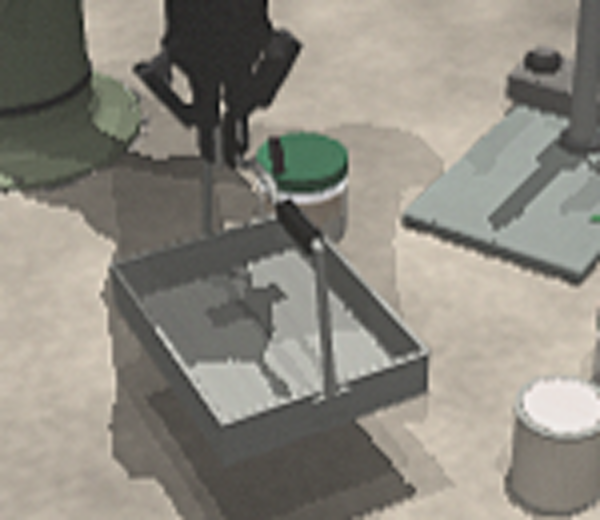

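```bash
cat > pan6.py <<'E'
from h import *
import pickle
from scipy.optimize import least_squares
def fit6(fs,st,ob,x0,prior=None):
    "ob: {cam:[(Pan pt, uv)]}; x=(pos, rotvec) of pan"
    def W(x,P): return R.from_rotvec(x[3:]).apply(P)+x[:3]
    def res(x):
        o=[]
        for n,l in ob.items():
            P=np.array([a for a,_ in l],float); uv=np.array([b for _,b in l],float)
            o.append((proj(fs[n],W(x,P),st)-uv).ravel())
        return np.concatenate(o)
    r=least_squares(res,x0,loss="soft_l1"); return r.x,res(r.x).reshape(-1,2),W
NL,NR,FR,FL=(-.11,-.085,.04),(.11,-.085,.04),(.11,.085,.04),(-.11,.085,.04)
E
python3 - <<'E'
from pan6 import *
fs,st=pickle.load(open("p5.pkl","rb"))
s=lambda a:(a[0]/4+180-.4,a[1]/4+170-.4); c=lambda a:(a[0]/4+150-.4,a[1]/4+140-.4)
ob={"side":[(NL,s((123,405))),(NR,s((465,471))),(FR,s((508,294))),(FL,s((203,239))),((.095,0,.155),s((477,238))),((0,0,.165),s((322,192)))],
"scene":[(NL,c((113,268))),(NR,c((222,426))),(FR,c((427,352))),((.095,0,.155),c((319,244)))],
"wrist":[(NL,(163,142)),(FL,(354,142))]}
x,r,W=fit6(fs,st,ob,[.537,-.264,.1,0,0,-.49])
print(x.round(4),R.from_rotvec(x[3:]).as_euler('xyz',degrees=True)); print(r.round(1).tolist())
b=W(x,np.array([(0,0,.165),(-.064,0,.155)])); print(b)
Rt=R.from_euler('xyz',st["tool_rot"]); print("mid in tool",Rt.inv().apply(b-st["position"])*1000)
E
```

```text
[ 0.5375 -0.2641  0.0977 -0.0094  0.0016 -0.4935] [ -0.53852519  -0.03945995 -28.27550778]
[[-1.1, 0.2], [-0.4, 0.5], [1.1, -0.2], [-0.7, -0.0], [-0.3, -0.8], [0.4, 1.1], [-0.7, -1.0], [0.0, -0.8], [0.5, -0.1], [-0.0, 0.5], [0.3, 0.4], [-0.1, 0.0]]
[[ 0.53808755 -0.26269533  0.26273323]
 [ 0.48168559 -0.23246382  0.25268959]]
mid in tool [[-62.86619002   1.82206354 -22.44604519]
 [  1.1690964    1.74209675 -12.67487852]]
```

```bash
cat > goal.py <<'E'
from rel import *
S=np.array([.5588,.1394]); YAW=np.radians(1.9); H=.307
OFF=np.array([-.0635,.001,-.0245])  # mid in tool
u=np.array([np.cos(YAW),np.sin(YAW),0]); v=np.array([-np.sin(YAW),np.cos(YAW),0])
def goal(x,y,z,off=OFF):
    "TCP for mid at scale (x,y), z above h, metres"
    m=np.array([S[0],S[1],H+z])+x*u+y*v; T=down(np.degrees(YAW)+180)
    p=m-T@off; print("tcp",p.round(4)); rel(p,T)
E
python3 -c "
from goal import *
goal(0,-.07,.034)"
```

```text
tcp [0.4977 0.0663 0.3165]
t [127.1 272.5 -79. ] r [ 1.200e-01  3.000e-02 -3.012e+01] |t| 311.0 |r| 30.1
```

```bash
python3 -m creep '[{"tx":5,"ty":10,"tz":-15,"rx":0,"ry":0,"rz":-1,"hand":1},{"tx":16,"ty":34,"tz":-40,"rx":0,"ry":0,"rz":-3,"hand":1},{"tx":32,"ty":68,"tz":-65,"rx":0,"ry":0,"rz":-7,"hand":1},{"tx":48,"ty":102,"tz":-79,"rx":0,"ry":0,"rz":-11,"hand":1},{"tx":63,"ty":136,"tz":-79,"rx":0,"ry":0,"rz":-15,"hand":1},{"tx":79,"ty":170,"tz":-79,"rx":0,"ry":0,"rz":-19,"hand":1},{"tx":95,"ty":204,"tz":-79,"rx":0,"ry":0,"rz":-22.5,"hand":1},{"tx":107,"ty":230,"tz":-79,"rx":0,"ry":0,"rz":-25.5,"hand":1}]'
python3 -c "
from goal import *
goal(0,-.07,.034)
s=bot.observe();print(s['qpos'],s['force'])"
```

```text
clock: 6.8
position: [0.495, 0.0215, 0.316]
tool_rot: [3.14, 0.0, 3.098]
force: [0.7, -0.7, -2.6]
grip_width: 0.009
tcp [0.4977 0.0663 0.3165]
t [-0.7 44.9 -0.5] r [ 0.06  0.02 -4.4 ] |t| 45.0 |r| 4.4
[-0.84183887  0.30799409  0.87191422  1.85158247 -0.26441514  1.10225514
  1.65503491] [ 0.73231634 -0.72814207 -2.6462357 ]
```

```bash
python3 -m creep '[{"tx":-0.5,"ty":16,"tz":0,"rx":0,"ry":0,"rz":-2,"hand":1},{"tx":-0.5,"ty":30,"tz":0,"rx":0,"ry":0,"rz":-4,"hand":1},{"tx":-0.5,"ty":40,"tz":-0.5,"rx":0,"ry":0,"rz":-4.4,"hand":1},{"tx":-0.5,"ty":45,"tz":-0.5,"rx":0,"ry":0,"rz":-4.4,"hand":1},{"tx":-0.5,"ty":45,"tz":-0.5,"rx":0,"ry":0,"rz":-4.4,"hand":1},{"tx":-0.5,"ty":45,"tz":-0.5,"rx":0,"ry":0,"rz":-4.4,"hand":1}]'
python3 - <<'E'
from goal import *
import pickle
fs={}
goal(0,-.07,.034)
st=bot.observe(); print(st['position'],st['force'],st['moment'])
f=viewer.grab_frame("wrist"); cv2.imwrite("pics/w6.png",f["pixels"]); fs["wrist"]=f
for n in("side","scene"):
    fs[n]=viewer.grab_frame(n)
pickle.dump((fs,st),open("p6.pkl","wb"))
crop(fs["side"],(180,80,310,220),"pics/d6.png",4)
crop(fs["scene"],(210,80,340,220),"pics/s6.png",4)
E
```

```text
clock: 7.4
position: [0.4983, 0.063, 0.3176]
tool_rot: [3.141, 0.002, -3.114]
force: [0.2, -0.0, -4.5]
grip_width: 0.0091
tcp [0.4977 0.0663 0.3165]
t [0.5 3.3 1.1] r [ 0.04  0.12 -0.33] |t| 4.0 |r| 0.4
[0.49829117 0.06300007 0.31759214] [ 0.23862307 -0.0274338  -4.47848813] [-0.03252829  0.21277729  0.0020364 ]
```

View pics/w6.png

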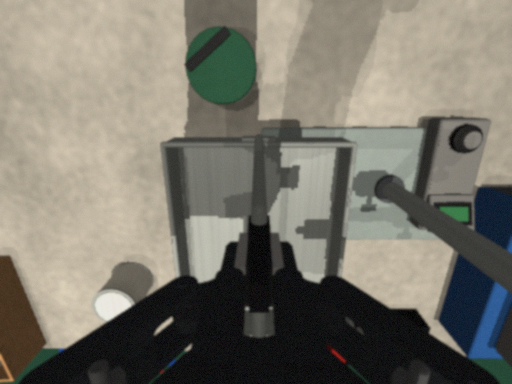

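View pics/d6.png

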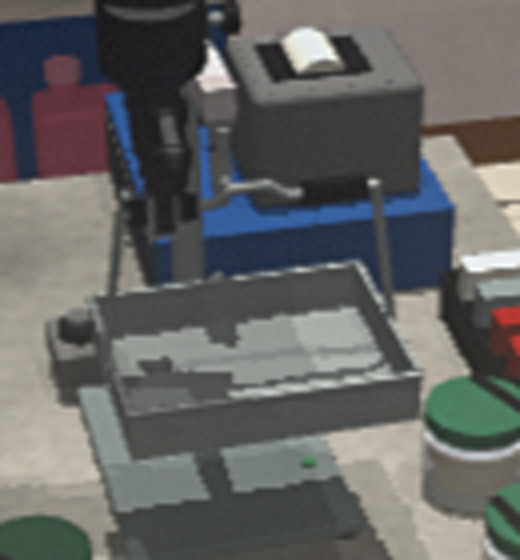

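View pics/s6.png

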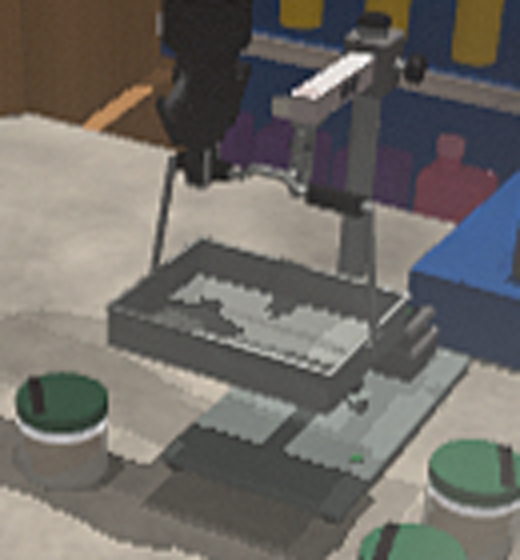

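```bash
python3 - <<'E'
from goal import *
import pickle
fs,st=pickle.load(open("p6.pkl","rb"))
def z(f,b,name,k):
    x0,y0,x1,y1=b; im=cv2.resize(f["pixels"][y0:y1,x0:x1],None,fx=k,fy=k,interpolation=cv2.INTER_LANCZOS4)
    for i in range(x0,x1,5): cv2.putText(im,str(i),((i-x0)*k,10),0,.32,(0,0,255)); cv2.line(im,(int((i-x0+.5)*k),12),(int((i-x0+.5)*k),16),(0,0,255))
    for i in range(y0,y1,5): cv2.putText(im,str(i),(0,int((i-y0+.5)*k)+3),0,.32,(0,0,255))
    cv2.imwrite(name,im)
z(fs["side"],(205,100,285,175),"pics/d6z.png",9)
z(fs["scene"],(250,100,320,160),"pics/s6z.png",10)
E
```

```text
(no output)
```

View pics/d6z.png

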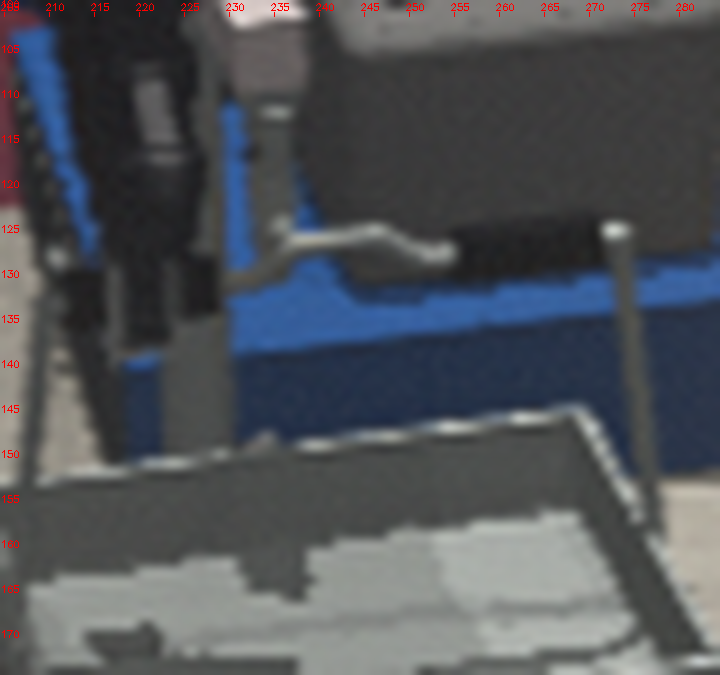

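View pics/s6z.png

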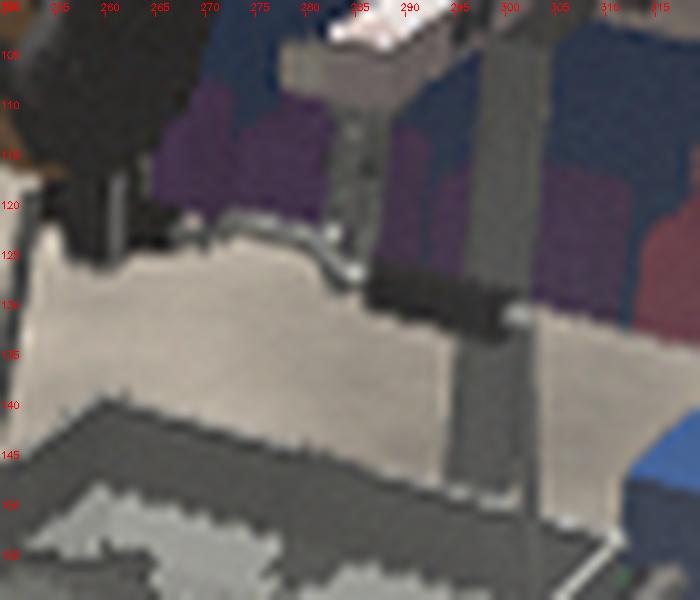

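```bash
python3 - <<'E'
from pan6 import *
from goal import *
fs,st=pickle.load(open("p6.pkl","rb"))
s=lambda a:(a[0]/4+180-.4,a[1]/4+80-.4); c=lambda a:(a[0]/4+210-.4,a[1]/4+80-.4)
ob={"side":[((-.014,0,.165),(237,126.4)),((.014,0,.165),(246.2,125.3)),((.028,0,.155),(253,127.8)),((-.028,0,.155),(231,130.2)),((.095,0,.155),(272.5,125)),(FR,(268.5,145.5)),(NL,s((125,418))),(NR,s((420,376)))],
"scene":[((-.014,0,.165),(272.3,122)),((.014,0,.165),(281,123.7)),((.028,0,.155),(284.5,127.2)),((.095,0,.155),(301,131)),(FR,(311,153)),(FL,(259.5,140)),(NL,c((110,310))),(NR,c((332,378)))],
"wrist":[(NL,(163,142)),(FL,(354,142))]}
x,r,W=fit6(fs,st,ob,[.56,.07,.17,0,0,.03])
print(x.round(4),R.from_rotvec(x[3:]).as_euler('xyz',degrees=True)); print(r.round(1).tolist())
b=W(x,np.array([(0,0,.165)]));
Rt=R.from_euler('xyz',st["tool_rot"]); print(b,"mid in tool",Rt.inv().apply(b-st["position"])*1000)
d=b[0]-np.r_[S,H]; print("in scale",d@u,d@v,d[2])
E
```

```text
[ 5.609e-01  6.550e-02  1.768e-01 -1.600e-02  2.000e-04  2.850e-02] [-0.91870397  0.0240179   1.63226683]
[[-0.5, 0.9], [-0.3, 0.8], [-2.4, 0.8], [0.9, 0.8], [0.1, 0.8], [0.5, 0.3], [0.9, -0.3], [0.5, -0.7], [0.5, -0.4], [-0.9, -0.4], [-1.0, -0.2], [0.4, 0.4], [0.5, 0.5], [-0.3, -0.5], [-1.0, -0.9], [-0.6, -1.3], [-0.1, 0.7], [0.5, -0.1]]
[[0.56091861 0.06813817 0.34173093]] mid in tool [[-62.79524052   3.43786743 -24.00450145]]
in scale -0.00024525721838469447 -0.07129289835553017 0.0347309317276942
```

```bash
sed -i 's/OFF=np.array.*/OFF=np.array([-.0632,.002,-.0243])/' goal.py; python3 -c "
from goal import *
goal(0,-.019,.031)"
```

```text
tcp [0.4963 0.1163 0.3137]
t [ 0.5 53.1  4. ] r [ 0.06  0.13 -0.31] |t| 53.0 |r| 0.3
```

```bash
python3 -m creep '[{"tx":0.5,"ty":12,"tz":2,"rx":0,"ry":0,"rz":-0.3,"hand":1},{"tx":0.5,"ty":28,"tz":4,"rx":0,"ry":0,"rz":-0.3,"hand":1},{"tx":0.5,"ty":40,"tz":4,"rx":0,"ry":0,"rz":-0.3,"hand":1},{"tx":0.5,"ty":46,"tz":4,"rx":0,"ry":0,"rz":-0.3,"hand":1},{"tx":0.5,"ty":50,"tz":4,"rx":0,"ry":0,"rz":-0.3,"hand":1},{"tx":0.5,"ty":50,"tz":4,"rx":0,"ry":0,"rz":-0.3,"hand":1},{"tx":0.5,"ty":50,"tz":4,"rx":0,"ry":0,"rz":-0.3,"hand":1}]'
python3 - <<'E'
from goal import *
import pickle
fs={}
goal(0,-.019,.031)
st=bot.observe(); print(st['position'],st['force'],st['moment'])
for n in("side","scene"):
    fs[n]=viewer.grab_frame(n)
pickle.dump((fs,st),open("p7.pkl","wb"))
def z(f,b,name,k):
    x0,y0,x1,y1=b; im=cv2.resize(f["pixels"][y0:y1,x0:x1],None,fx=k,fy=k,interpolation=cv2.INTER_LANCZOS4)
    cv2.imwrite(name,im)
z(fs["side"],(205,90,275,150),"pics/d7z.png",10)
z(fs["scene"],(255,90,315,140),"pics/s7z.png",10)
E
```

```text
clock: 8.25
position: [0.4964, 0.1134, 0.3137]
tool_rot: [3.141, 0.002, -3.108]
force: [-0.6, 0.3, -4.1]
grip_width: 0.009
tcp [0.4963 0.1163 0.3137]
t [-0.   2.9  0. ] r [0.05 0.13 0.04] |t| 3.0 |r| 0.1
[0.49640108 0.1134474  0.31372476] [-0.5704517   0.27376411 -4.12256633] [0.00421946 0.28370129 0.03530458]
```

View pics/d7z.png

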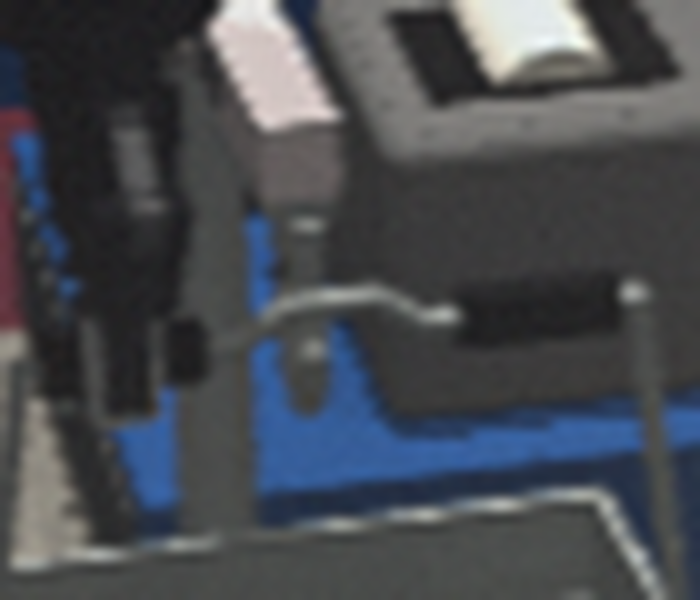

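View pics/s7z.png

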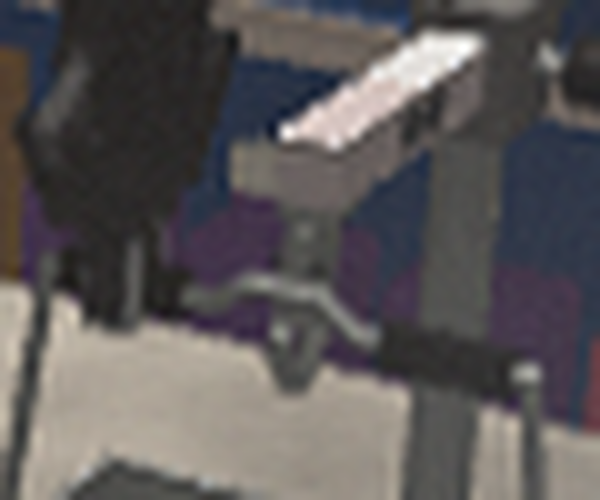

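```bash
python3 -m creep '[{"tx":1.5,"ty":2.5,"tz":3,"rx":0,"ry":0,"rz":0,"hand":1},{"tx":1.5,"ty":2.5,"tz":5,"rx":0,"ry":0,"rz":0,"hand":1},{"tx":1.5,"ty":2.5,"tz":5,"rx":0,"ry":0,"rz":0,"hand":1},{"tx":1.5,"ty":2.5,"tz":5,"rx":0,"ry":0,"rz":0,"hand":1}]'
python3 -c "
from goal import *
goal(0,-.019,.031);s=bot.observe();print(s['force'],s['moment'])"
for i in 1 2; do python3 -m creep '[{"tx":0,"ty":0,"tz":1,"rx":0,"ry":0,"rz":0,"hand":1},{"tx":0,"ty":0,"tz":1,"rx":0,"ry":0,"rz":0,"hand":1}]'
python3 -c "
from goal import *
s=bot.observe();print(s['force'],s['moment'])"; done
```

```text
clock: 8.75
position: [0.4948, 0.1162, 0.3086]
tool_rot: [3.141, 0.002, -3.107]
force: [-0.7, -0.5, -3.9]
grip_width: 0.0087
tcp [0.4963 0.1163 0.3137]
t [-1.6  0.1 -5.1] r [0.06 0.12 0.06] |t| 5.0 |r| 0.1
[-0.68629546 -0.47869513 -3.85991355] [-0.02374926  0.23850773 -0.00986268]
clock: 8.95
position: [0.4948, 0.1162, 0.3076]
tool_rot: [3.141, 0.002, -3.107]
force: [-0.1, 0.3, -3.9]
grip_width: 0.0091
[-0.05759457  0.27108826 -3.87527035] [-0.01493741  0.23342389  0.03065071]
clock: 9.15
position: [0.4948, 0.1163, 0.3065]
tool_rot: [3.141, 0.002, -3.107]
force: [0.5, 0.1, -4.3]
grip_width: 0.0092
[ 0.53735155  0.05292176 -4.34324295] [ 0.05152777  0.20458579 -0.01919156]
```

```bash

python3 -m creep '[{"tx":0,"ty":0,"tz":1,"rx":0,"ry":0,"rz":0,"hand":1},{"tx":0,"ty":0,"tz":1,"rx":0,"ry":0,"rz":0,"hand":1}]' | sed -n '1,4p'
python3 -c "
from goal import *
s=bot.observe();print(s['force'],s['moment'])"
python3 -m creep '[{"tx":0,"ty":0,"tz":1,"rx":0,"ry":0,"rz":0,"hand":1},{"tx":0,"ty":0,"tz":1,"rx":0,"ry":0,"rz":0,"hand":1}]'| sed -n '1,4p'
python3 -c "
from goal import *
s=bot.observe();print(s['force'],s['moment'])"
```

```text
clock: 9.35
position: [0.4948, 0.1163, 0.3055]
tool_rot: [3.141, 0.002, -3.107]
force: [-0.8, 0.2, -3.4]
[-0.77049373  0.21861846 -3.38610353] [0.06672289 0.29203321 0.04304679]
clock: 9.55
position: [0.4947, 0.1163, 0.3045]
tool_rot: [3.141, 0.002, -3.107]
force: [0.6, 0.6, -3.1]
[ 0.60574332  0.63894541 -3.1375478 ] [-0.01035056  0.27664319 -0.01665293]
```

```bash

python3 -m creep '[{"tx":0,"ty":0,"tz":1,"rx":0,"ry":0,"rz":0,"hand":1},{"tx":0,"ty":0,"tz":1,"rx":0,"ry":0,"rz":0,"hand":1}]' | sed -n '1,4p'
python3 -c "
from goal import *
s=bot.observe();print(s['force'],s['moment'])"
python3 -m creep '[{"tx":0,"ty":0,"tz":0,"rx":0,"ry":0,"rz":0,"hand":1}]'| sed -n '1,4p'
python3 -c "
from goal import *
s=bot.observe();print(s['force'],s['moment'])"
```

```text
clock: 9.75
position: [0.4947, 0.1163, 0.3035]
tool_rot: [3.141, 0.002, -3.107]
force: [-0.4, 1.0, -2.8]
[-0.36670381  0.97822322 -2.77078173] [ 0.00163119  0.23705163 -0.07042393]
clock: 9.85
position: [0.4948, 0.1163, 0.3036]
tool_rot: [3.141, 0.002, -3.107]
force: [-0.4, 0.4, -4.2]
[-0.35149858  0.38134306 -4.174367  ] [-0.03598124  0.29477257 -0.01363358]
```

```bash
for i in 1 2 ; do
python3 -m creep '[{"tx":0,"ty":0,"tz":1,"rx":0,"ry":0,"rz":0,"hand":1},{"tx":0,"ty":0,"tz":1,"rx":0,"ry":0,"rz":0,"hand":1},{"tx":0,"ty":0,"tz":1,"rx":0,"ry":0,"rz":0,"hand":1}]' | sed -n '1,4p'
python3 -c "
from goal import *
F=[];M=[]
s=bot.observe();print(s['force'],s['moment'])"
done
```

```text
clock: 10.15
position: [0.4948, 0.1162, 0.3026]
tool_rot: [3.141, 0.002, -3.107]
force: [0.1, -0.4, -4.1]
[ 0.066483   -0.41246754 -4.08623611] [-0.03633251  0.28545786  0.03306847]
clock: 10.45
position: [0.4948, 0.1163, 0.3016]
tool_rot: [3.141, 0.002, -3.107]
force: [-1.4, 0.4, -4.0]
[-1.35340908  0.41226557 -4.01325115] [0.04399751 0.24621934 0.03566647]
```

```bash
python3 - <<'E'
from goal import *
import pickle
fs={}
st=bot.observe()
for n in("side","scene"):
    fs[n]=viewer.grab_frame(n)
pickle.dump((fs,st),open("p8.pkl","wb"))
def z(f,b,name,k):
    x0,y0,x1,y1=b; im=cv2.resize(f["pixels"][y0:y1,x0:x1],None,fx=k,fy=k,interpolation=cv2.INTER_LANCZOS4)
    cv2.imwrite(name,im)
z(fs["side"],(215,95,260,140),"pics/d8z.png",13)
z(fs["scene"],(265,95,305,135),"pics/s8z.png",14)
E
```

```text
(no output)
```

View pics/d8z.png

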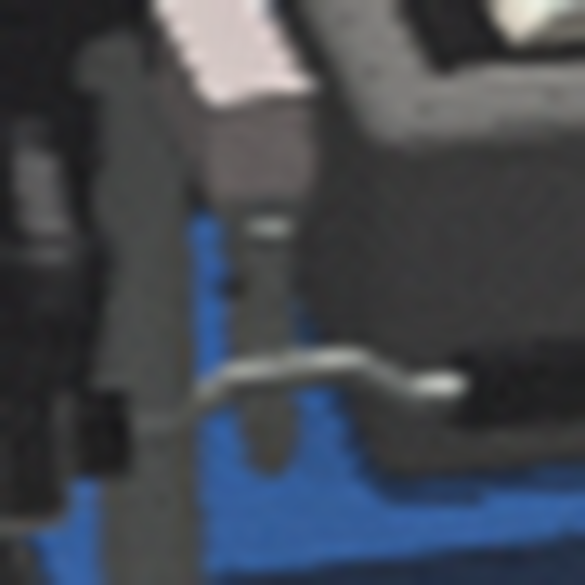

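View pics/s8z.png

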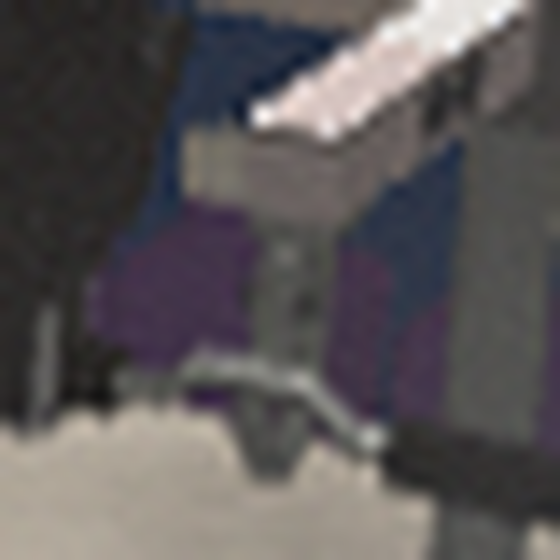

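```bash
python3 - <<'E'
from goal import *
import pickle
from scipy.optimize import least_squares
fs,st=pickle.load(open("p8.pkl","rb"))
W=lambda x,y,z: np.r_[S,H]+x*u+y*v+np.array([0,0,z])
for n in fs:
    print(n,"hookbot",proj(fs[n],W(0,0,-.014)),"tip",proj(fs[n],W(0,-.0165,.017)), "armtopcorner",proj(fs[n],[W(-.012,-.005,.084),W(.012,-.005,.084)]).round(1).tolist())
    for y,z in ((-.019,.019),(-.019,.023),(-.028,.019),(-.023,.019)):
        print(y,z,proj(fs[n],[W(-.014,y,z),W(0,y,z),W(.014,y,z)]).round(1).tolist())
E
```

```text
side hookbot [[236.09725207 130.28828459]] tip [[237.09611728 123.65500235]] armtopcorner [[231.7, 101.9], [239.6, 101.0]]
-0.019 0.019 [[232.7, 124.0], [237.3, 123.4], [241.8, 122.9]]
-0.019 0.023 [[232.7, 122.8], [237.2, 122.2], [241.8, 121.7]]
-0.028 0.019 [[233.4, 125.4], [238.0, 124.8], [242.5, 124.2]]
-0.023 0.019 [[233.0, 124.6], [237.6, 124.0], [242.1, 123.5]]
scene hookbot [[284.53918469 128.3848904 ]] tip [[283.09987657 121.97915575]] armtopcorner [[282.7, 102.4], [288.8, 103.7]]
-0.019 0.019 [[279.3, 120.9], [282.8, 121.7], [286.4, 122.5]]
-0.019 0.023 [[279.4, 119.8], [282.9, 120.6], [286.4, 121.5]]
-0.028 0.019 [[278.2, 121.7], [281.7, 122.5], [285.3, 123.4]]
-0.023 0.019 [[278.8, 121.2], [282.3, 122.1], [285.9, 122.9]]
```

```bash
for i in 1 2 ; do
for r in 1; do python3 -m creep '[{"tx":0,"ty":0,"tz":1,"rx":0,"ry":0,"rz":0,"hand":1},{"tx":0,"ty":0,"tz":1,"rx":0,"ry":0,"rz":0,"hand":1}]' | sed -n '2p;4p'; done
for r in 1 2; do python3 -m creep '[{"tx":0,"ty":0,"tz":0,"rx":0,"ry":0,"rz":0,"hand":1}]' | sed -n '2p;4p'; done
python3 -c "
from goal import *
s=bot.observe();print(s['force'],s['moment'])"
done
```

```text
position: [0.4948, 0.1162, 0.3005]
force: [-0.6, -0.1, -4.6]
position: [0.4948, 0.1163, 0.3006]
force: [-0.2, -0.2, -4.6]
position: [0.4948, 0.1163, 0.3006]
force: [-0.1, 0.4, -3.0]
[-0.06345089  0.4103481  -2.9804348 ] [-0.00273843  0.31184449 -0.01014313]
position: [0.4949, 0.1163, 0.2997]
force: [-0.0, 0.5, -1.1]
position: [0.4949, 0.1163, 0.2997]
force: [0.6, 0.6, -1.6]
position: [0.4949, 0.1163, 0.2997]
force: [0.3, 0.0, -2.4]
[ 0.28737788  0.03441282 -2.41063111] [-0.00772681  0.06876726 -0.01415448]
```

Contact was felt at TCP z≈0.300: Fz changed by +2 N and the moment dropped. So I'll raise 3.8 mm to the middle of the mouth, then go in slowly.

```bash

python3 -m creep '[{"tx":0,"ty":0,"tz":-2,"rx":0,"ry":0,"rz":0,"hand":1},{"tx":0,"ty":0,"tz":-3.7,"rx":0,"ry":0,"rz":0,"hand":1},{"tx":0,"ty":0,"tz":-3.7,"rx":0,"ry":0,"rz":0,"hand":1},{"tx":0,"ty":1.5,"tz":-3.7,"rx":0,"ry":0,"rz":0,"hand":1},{"tx":0,"ty":3,"tz":-3.7,"rx":0,"ry":0,"rz":0,"hand":1}]'| sed -n '2p;4p'
for r in 1 2 3; do python3 -m creep '[{"tx":0,"ty":1,"tz":0,"rx":0,"ry":0,"rz":0,"hand":1},{"tx":0,"ty":2,"tz":0,"rx":0,"ry":0,"rz":0,"hand":1}]' | sed -n '2p;4p';
python3 -c "
from goal import *
s=bot.observe();print(s['moment'])"; done
```

```text
position: [0.4946, 0.1194, 0.3033]
force: [-0.1, -1.1, -4.2]
position: [0.4946, 0.1214, 0.3033]
force: [0.5, 0.3, -4.2]
[0.05038265 0.28956622 0.01584209]
position: [0.4946, 0.1233, 0.3033]
force: [-0.1, 0.4, -4.2]
[-0.04634518  0.28084494  0.01053828]
position: [0.4945, 0.1252, 0.3033]
force: [-0.3, -0.7, -4.3]
[-0.32806184  0.30172286 -0.06875462]
```

```bash

for r in 1 2 3; do python3 -m creep '[{"tx":0,"ty":1,"tz":0,"rx":0,"ry":0,"rz":0,"hand":1},{"tx":0,"ty":2,"tz":0,"rx":0,"ry":0,"rz":0,"hand":1}]' | sed -n '2p;4p';
python3 -c "
from goal import *
s=bot.observe();print(s['force'],s['moment'])"; done
```

```text
position: [0.4944, 0.1272, 0.3033]
force: [0.2, -1.4, -5.5]
[ 0.18373258 -1.41496796 -5.53994957] [-0.27988141  0.32461808 -0.15423066]
position: [0.4943, 0.1292, 0.3033]
force: [-0.4, -1.8, -4.4]
[-0.37268353 -1.84630494 -4.39122424] [-0.36894906  0.28429429 -0.09743482]
position: [0.4943, 0.1313, 0.3034]
force: [-0.1, -2.5, -4.1]
[-0.10186742 -2.48767576 -4.11508622] [-0.3890287   0.27190575 -0.17993223]
```

```bash

for r in 1 2; do python3 -m creep '[{"tx":0,"ty":1,"tz":0,"rx":0,"ry":0,"rz":0,"hand":1},{"tx":0,"ty":2,"tz":0,"rx":0,"ry":0,"rz":0,"hand":1}]' | sed -n '2p;4p';
python3 -c "
from goal import *
s=bot.observe();print(s['force'],s['moment'])"; done
python3 - <<'E'
from goal import *
import pickle
goal(0,0,.024)
fs={}
st=bot.observe()
for n in("side","scene"):
    fs[n]=viewer.grab_frame(n)
pickle.dump((fs,st),open("p9.pkl","wb"))
def z(f,b,name,k):
    x0,y0,x1,y1=b; im=cv2.resize(f["pixels"][y0:y1,x0:x1],None,fx=k,fy=k,interpolation=cv2.INTER_LANCZOS4)
    cv2.imwrite(name,im)
z(fs["side"],(215,95,260,140),"pics/d9z.png",13)
z(fs["scene"],(265,95,305,135),"pics/s9z.png",14)
E
```

```text
position: [0.4943, 0.1332, 0.3034]
force: [-0.2, -2.5, -4.1]
[-0.15964881 -2.54767388 -4.13757427] [-0.46915582  0.17026649 -0.16710136]
position: [0.4942, 0.1353, 0.3034]
force: [0.1, -2.4, -4.0]
[ 0.08869184 -2.44914403 -4.03553588] [-0.55725613  0.25585212 -0.15188346]
tcp [0.4957 0.1353 0.3067]
t [-1.5 -0.  -3.3] r [0.06 0.13 0.05] |t| 4.0 |r| 0.1
```

View pics/d9z.png

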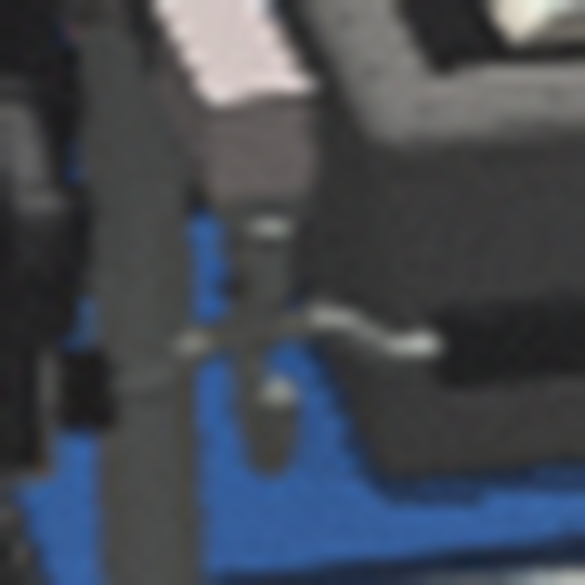

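View pics/s9z.png

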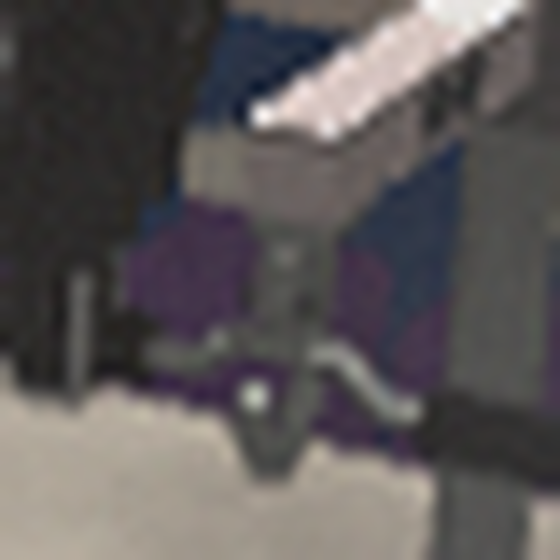

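```bash

for r in 1 2 3; do python3 -m creep '[{"tx":0,"ty":0,"tz":1.5,"rx":0,"ry":0,"rz":0,"hand":1},{"tx":0,"ty":0,"tz":3,"rx":0,"ry":0,"rz":0,"hand":1},{"tx":0,"ty":0,"tz":4.5,"rx":0,"ry":0,"rz":0,"hand":1}]' | sed -n '2p;4p';
python3 -c "
from goal import *
s=bot.observe();print(s['force'],s['moment'])"; done
```

```text
position: [0.4941, 0.1353, 0.2987]
force: [0.2, -1.4, -3.6]
[ 0.21991906 -1.41062458 -3.59857103] [-0.29893831  0.23634445 -0.11352198]
position: [0.4942, 0.1353, 0.2942]
force: [0.3, -1.5, -2.6]
[ 0.2521238  -1.48632048 -2.64214959] [-0.24196036  0.23259069 -0.06581951]
position: [0.4942, 0.1353, 0.2897]
force: [-0.4, -0.9, -4.9]
[-0.42044177 -0.87272616 -4.90537601] [-0.19700963  0.28879239 -0.06698531]
```

```bash

for r in 1 2 3; do python3 -m creep '[{"tx":0,"ty":0,"tz":1,"rx":0,"ry":0,"rz":0,"hand":1},{"tx":0,"ty":0,"tz":2,"rx":0,"ry":0,"rz":0,"hand":1}]' | sed -n '2p;4p';
python3 -c "
from goal import *
s=bot.observe();print(s['force'],s['moment'])"; done
```

```text
position: [0.4942, 0.1354, 0.2878]
force: [0.5, -0.3, -2.9]
[ 0.45975912 -0.28330356 -2.87535072] [ 0.03759779  0.22216875 -0.03585953]
position: [0.4942, 0.1354, 0.2858]
force: [-0.1, -0.1, -4.0]
[-0.10841132 -0.05609432 -4.02274012] [-0.01015752  0.22846691 -0.05783367]
position: [0.4942, 0.1353, 0.2838]
force: [-0.2, 0.9, -3.8]
[-0.23892282  0.8954445  -3.78891946] [-0.02381905  0.24895841 -0.01111643]
```

```bash

for r in 1 2 3 4; do python3 -m creep '[{"tx":0,"ty":0,"tz":1,"rx":0,"ry":0,"rz":0,"hand":1},{"tx":0,"ty":0,"tz":1,"rx":0,"ry":0,"rz":0,"hand":1}]' | sed -n '2p;4p';
python3 -c "
from goal import *
s=bot.observe();print(s['force'],s['moment'])"; done
```

```text
position: [0.4941, 0.1353, 0.2827]
force: [-0.6, 0.5, -4.4]
[-0.59490473  0.54472365 -4.40057772] [ 0.01524792  0.24057761 -0.01404857]
position: [0.4942, 0.1353, 0.2818]
force: [0.8, 0.6, -4.1]
[ 0.82468168  0.58322543 -4.14593503] [ 0.01383322  0.28138286 -0.01333647]
position: [0.4942, 0.1353, 0.2808]
force: [-0.3, 0.3, -4.0]
[-0.26975477  0.25355034 -4.02101581] [ 0.01170981  0.26552205 -0.01117796]
position: [0.4943, 0.1353, 0.2799]
force: [-0.8, -0.9, -0.3]
[-0.80178137 -0.87361912 -0.33342915] [-0.05044738  0.21310886 -0.01485393]
```

```bash

for r in 1 2; do python3 -m creep '[{"tx":0,"ty":0,"tz":0.4,"rx":0,"ry":0,"rz":0,"hand":1},{"tx":0,"ty":0,"tz":0.4,"rx":0,"ry":0,"rz":0,"hand":1},{"tx":0,"ty":0,"tz":0.4,"rx":0,"ry":0,"rz":0,"hand":1}]' | sed -n '2p;4p';
python3 -c "
from goal import *
s=bot.observe();print(s['force'],s['moment'])"; done
```

```text
position: [0.4944, 0.1353, 0.2796]
force: [-1.0, 0.1, 1.6]
[-1.02198961  0.05670355  1.59878939] [-0.04160637  0.06598338 -0.00182593]
position: [0.4944, 0.1353, 0.2792]
force: [-0.6, -1.1, 3.8]
[-0.62677728 -1.08292745  3.76396983] [-0.08900234 -0.11412143 -0.01278985]
```

```bash

python3 -m creep '[{"tx":0,"ty":0,"tz":-0.3,"rx":0,"ry":0,"rz":0,"hand":1},{"tx":0,"ty":0,"tz":-0.6,"rx":0,"ry":0,"rz":0,"hand":1},{"tx":0,"ty":0,"tz":-0.6,"rx":0,"ry":0,"rz":0,"hand":1}]' | sed -n '2p;4p'
python3 -c "
from goal import *
s=bot.observe();print(s['force'],s['moment'])"
python3 -m creep '[{"tx":0,"ty":0,"tz":0,"rx":0,"ry":0,"rz":0,"hand":1},{"tx":0,"ty":0,"tz":0,"rx":0,"ry":0,"rz":0,"hand":1}]' 20
python3 - <<'E'
from goal import *
import pickle
s=bot.observe();print(s['force'],s['moment'])
fs={}
for n in("side","scene"):
    fs[n]=viewer.grab_frame(n)
def z(f,b,name,k):
    x0,y0,x1,y1=b; im=cv2.resize(f["pixels"][y0:y1,x0:x1],None,fx=k,fy=k,interpolation=cv2.INTER_LANCZOS4)
    cv2.imwrite(name,im)
z(fs["side"],(205,95,280,155),"pics/d10z.png",9)
z(fs["scene"],(255,95,315,145),"pics/s10z.png",10)
E
```

```text
position: [0.4942, 0.1353, 0.2796]
force: [0.2, -0.4, 2.0]
[ 0.17032275 -0.38503425  2.04573183] [-0.1276565  -0.19095278  0.01013884]
clock: 16.95
position: [0.4942, 0.1353, 0.2797]
tool_rot: [3.141, 0.002, -3.107]
force: [0.0, -0.3, 1.8]
grip_width: 0.0094
[ 0.04220943 -0.26183139  1.8132804 ] [-0.1264541  -0.25129366 -0.05616121]
```

View pics/d10z.png

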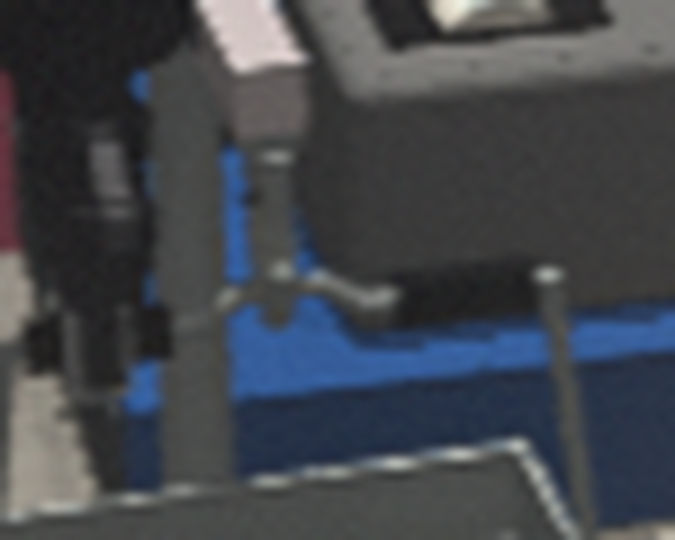

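View pics/s10z.png

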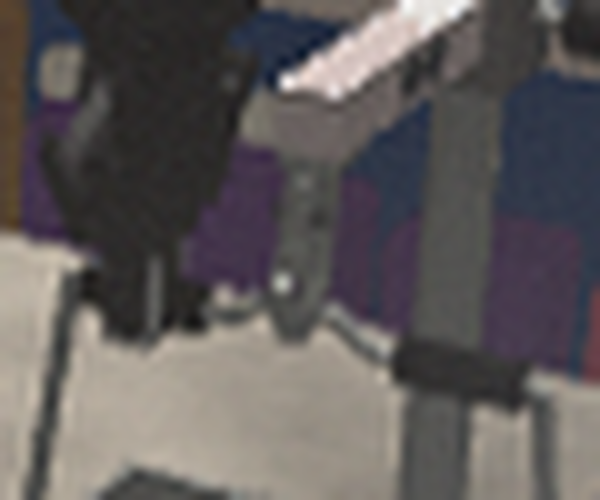

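```bash

python3 -m creep '[{"tx":0,"ty":0,"tz":-0.5,"rx":0,"ry":0,"rz":0,"hand":1},{"tx":0,"ty":0,"tz":-0.5,"rx":0,"ry":0,"rz":0,"hand":1}]' | sed -n '2p;4p'
python3 -c "
from goal import *
s=bot.observe();print(s['force'],s['moment'])"
python3 -m creep '[{"tx":0,"ty":0,"tz":0,"rx":0,"ry":0,"rz":0,"hand":0.72},{"tx":0,"ty":0,"tz":0,"rx":0,"ry":0,"rz":0,"hand":0.65},{"tx":0,"ty":0,"tz":0,"rx":0,"ry":0,"rz":0,"hand":0.55},{"tx":0,"ty":0,"tz":0,"rx":0,"ry":0,"rz":0,"hand":0.45},{"tx":0,"ty":0,"tz":0,"rx":0,"ry":0,"rz":0,"hand":0.3},{"tx":0,"ty":0,"tz":0,"rx":0,"ry":0,"rz":0,"hand":0.1},{"tx":0,"ty":0,"tz":0,"rx":0,"ry":0,"rz":0,"hand":0.1},{"tx":0,"ty":0,"tz":0,"rx":0,"ry":0,"rz":0,"hand":0.1}]'
python3 - <<'E'
from goal import *
import pickle
st=s=bot.observe();print(s['force'],s['moment'])
fs={}
for n in("side","wrist"):
    fs[n]=viewer.grab_frame(n)
pickle.dump((fs,st),open("p11.pkl","wb"))
cv2.imwrite("pics/w11.png",fs["wrist"]["pixels"])
crop(fs["side"],(180,75,320,200),"pics/d11.png",5)
E
```

```text
position: [0.4941, 0.1353, 0.2801]
force: [2.0, 0.2, -0.5]
[ 2.01426557  0.1816335  -0.46940731] [-0.0448501  -0.22784643  0.06667609]
clock: 18.05
position: [0.4942, 0.1353, 0.2802]
tool_rot: [3.141, 0.002, -3.107]
force: [-0.8, 1.3, 0.4]
grip_width: 0.0387
[-0.81573699  1.31764894  0.36406141] [ 0.04674983 -0.01559412  0.01702441]
```

View pics/d11.png

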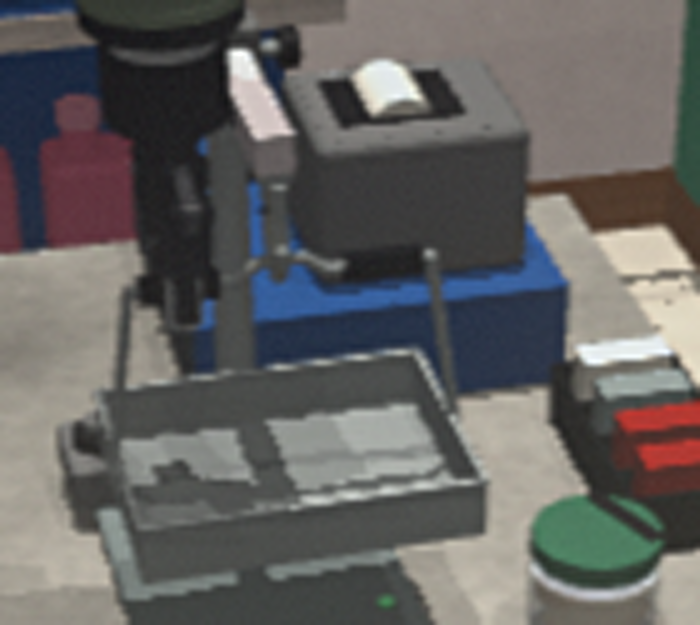

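View pics/w11.png

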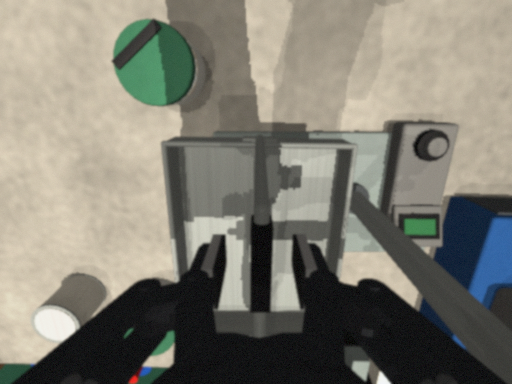

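```bash

python3 -m creep '[{"tx":0,"ty":0,"tz":-5,"rx":0,"ry":0,"rz":0,"hand":0.1},{"tx":0,"ty":0,"tz":-15,"rx":0,"ry":0,"rz":0,"hand":0.1},{"tx":0,"ty":0,"tz":-30,"rx":0,"ry":0,"rz":0,"hand":0.1},{"tx":0,"ty":0,"tz":-50,"rx":0,"ry":0,"rz":0,"hand":0.1},{"tx":0,"ty":0,"tz":-75,"rx":0,"ry":0,"rz":0,"hand":0.1},{"tx":0,"ty":0,"tz":-75,"rx":0,"ry":0,"rz":0,"hand":0.1},{"tx":0,"ty":0,"tz":-75,"rx":0,"ry":0,"rz":0,"hand":0.1}]'
python3 - <<'E'
from fit import *
from goal import *
w1,s1=pickle.load(open("w1.pkl","rb")); fs11,s11=pickle.load(open("p11.pkl","rb")); fs6,s6=pickle.load(open("p6.pkl","rb"))
f0=pickle.load(open("fs0.pkl","rb"))
obs=[(w1,s1,(441.7-.3,43-.3)),(fs11["wrist"],s11,(433,145)),(fs6["wrist"],s6,(467,137.5)),(f0["side"],None,(200,160)),(f0["scene"],None,(285.75,154.5))]
def res(p): return np.concatenate([proj(f,p,s)[0]-np.array(o) for f,s,o in obs])
r=least_squares(res,[.46,.37,.06],loss="soft_l1"); print(r.x,r.fun.reshape(-1,2).round(1).tolist())
d=r.x-np.r_[S,0]; print("scale",d@u,d@v)
for f,s,n in ((w1,s1,"k1"),(fs11["wrist"],s11,"k11")):
    c=proj(f,r.x,s)[0].astype(int); crop(f,(c[0]-25,max(0,c[1]-25),c[0]+25,c[1]+25),f"pics/{n}.png",10)
    print(n,c-25)
print(bot.observe()["qpos"])
E
```

```text
clock: 18.85
position: [0.4941, 0.1353, 0.3558]
tool_rot: [3.14, 0.003, -3.107]
force: [-1.0, 0.2, -1.7]
grip_width: 0.0387
[0.46079559 0.36635882 0.06181726] [[-2.6, -4.5], [0.3, 0.4], [1.0, 1.1], [-0.5, 0.3], [-0.5, -0.9]]
scale -0.09042566876139033 0.23008339466939215
k1 [413  13]
k11 [408 120]
[-1.03583279  0.29273361  0.84370379  1.7519235  -0.23498165  1.19813705
  1.47767385]
```

View pics/k11.png

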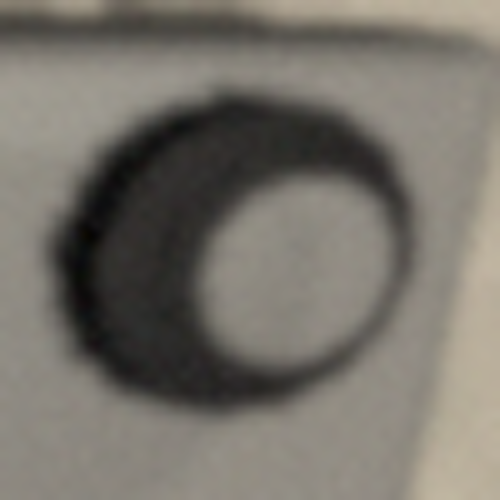

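```bash
python3 - <<'E'
from fit import *
from goal import *
fs6,s6=pickle.load(open("p6.pkl","rb")); f0=pickle.load(open("fs0.pkl","rb"))
crop(fs6["wrist"],(445,115,495,165),"pics/k6.png",8)
a=cv2.resize(f0["side"]["pixels"][145:175,185:215],None,fx=13,fy=13,interpolation=cv2.INTER_CUBIC)
b=cv2.resize(f0["scene"]["pixels"][140:170,270:300],None,fx=13,fy=13,interpolation=cv2.INTER_CUBIC)
cv2.imwrite("pics/k0.png",np.hstack([a,b]))
E
```

```text
(no output)
```

View pics/k6.png

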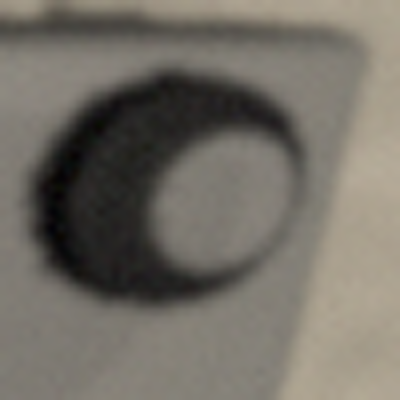

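View pics/k0.png

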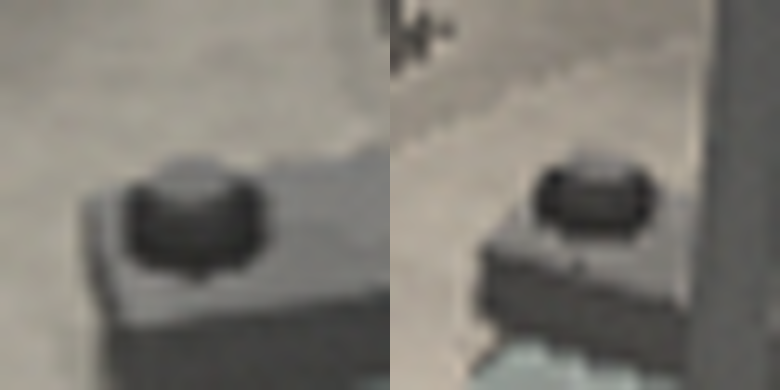

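View pics/k1.png

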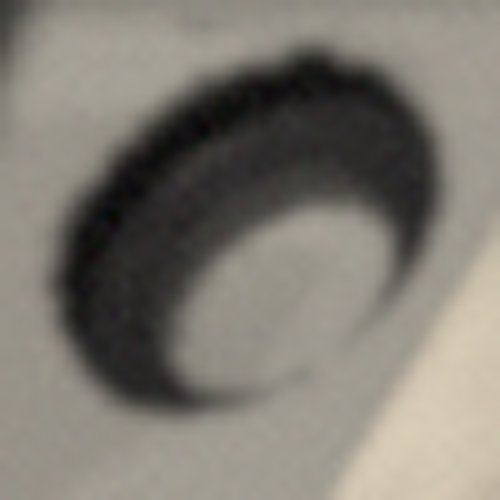

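```bash
python3 - <<'E'
from fit import *
from goal import *
w1,s1=pickle.load(open("w1.pkl","rb")); fs11,s11=pickle.load(open("p11.pkl","rb")); fs6,s6=pickle.load(open("p6.pkl","rb"))
f0=pickle.load(open("fs0.pkl","rb"))
obs=[(w1,s1,(441,42.3)),(fs11["wrist"],s11,(437.3,146.6)),(fs6["wrist"],s6,(472.2,139.7)),(f0["side"],None,(199.3,158.2)),(f0["scene"],None,(285.5,151.8))]
def res(p): return np.concatenate([proj(f,p,s)[0]-np.array(o) for f,s,o in obs])
r=least_squares(res,[.46,.37,.06],loss="soft_l1"); print(r.x,r.fun.reshape(-1,2).round(1).tolist())
d=r.x-np.r_[S,0]; print("scale",d@u,d@v)
st=bot.observe()
T=down(np.degrees(YAW)+180)
rel((.40,.20,.33),T); rel((r.x[0],r.x[1],.14),T)
print(st["qpos"])
E
```

```text
[0.4609988  0.36609175 0.0707397 ] [[-0.1, -0.0], [-0.0, 0.0], [0.2, -0.1], [0.1, 0.1], [-0.1, 0.1]]
scale -0.09023142406246668 0.22980973631143237
t [91.9 67.9 25.6] r [0.11 0.17 0.07] |t| 117.0 |r| 0.2
t [ 25.8 231.4 216.1] r [0.11 0.17 0.07] |t| 318.0 |r| 0.2
[-1.03583279  0.29273361  0.84370379  1.7519235  -0.23498165  1.19813705
  1.47767385]
```

```bash

python3 -m creep '[{"tx":30,"ty":0,"tz":-10,"rx":0,"ry":0,"rz":0,"hand":0.3},{"tx":65,"ty":20,"tz":-10,"rx":0,"ry":0,"rz":0,"hand":1},{"tx":85,"ty":55,"tz":0,"rx":0,"ry":0,"rz":0,"hand":1},{"tx":85,"ty":90,"tz":20,"rx":0,"ry":0,"rz":0,"hand":1},{"tx":75,"ty":125,"tz":50,"rx":0,"ry":0,"rz":0,"hand":1},{"tx":60,"ty":160,"tz":85,"rx":0,"ry":0,"rz":0,"hand":1},{"tx":45,"ty":190,"tz":120,"rx":0,"ry":0,"rz":0,"hand":1},{"tx":30,"ty":220,"tz":155,"rx":0,"ry":0,"rz":0,"hand":1}]'
python3 - <<'E'
from goal import *
rel((.461,.366,.12),down(np.degrees(YAW)+180)); print(bot.observe()["qpos"])
f=viewer.grab_frame("scene"); crop(f,(210,40,340,200),"pics/s12.png",4)
f=viewer.grab_frame("side"); crop(f,(170,40,310,200),"pics/d12.png",4)
E
```

```text
clock: 19.65
position: [0.4569, 0.3553, 0.1978]
tool_rot: [3.141, 0.001, -3.107]
force: [1.0, -0.2, 0.6]
grip_width: 0.0
t [-4.4 10.6 77.8] r [0.01 0.06 0.07] |t| 79.0 |r| 0.1
[-1.20997588  0.57383892  0.65504294  1.78449481 -0.42547343  0.9278027
  1.2331573 ]
```

View pics/s12.png

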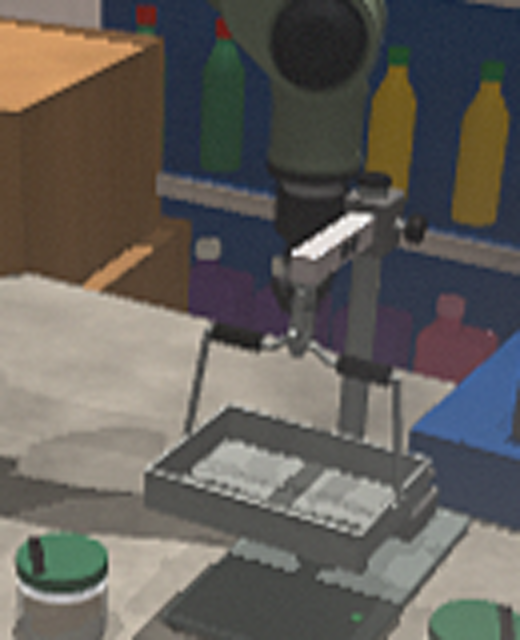

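View pics/d12.png

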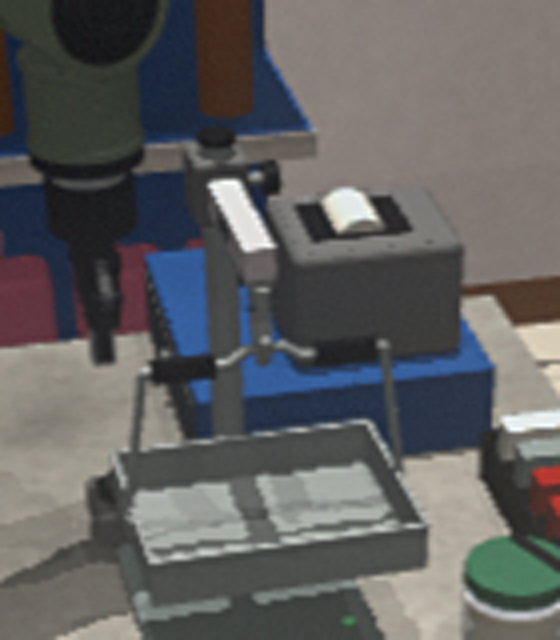

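The pan hangs level and the hand is clear. Before pressing, I'll take a profile look at the latch with the wrist camera.

```bash
python3 - <<'E'
from goal import *
rel((.41,.14,.37),tilt(180,40)); rel((.40,.26,.34),tilt(180,20))
E
```

```text
t [  53.9 -215.3 -174.7] r [  0.46 -40.16   2.16] |t| 282.0 |r| 40.2
t [  59.3  -94.8 -145.3] r [  0.08 -20.17   2.17] |t| 183.0 |r| 20.3
```

```bash
python3 -m creep '[{"tx":25,"ty":-20,"tz":-45,"rx":0,"ry":-5,"rz":0,"hand":1},{"tx":45,"ty":-45,"tz":-85,"rx":0,"ry":-10,"rz":1,"hand":1},{"tx":59,"ty":-70,"tz":-125,"rx":0,"ry":-16,"rz":2,"hand":1},{"tx":59,"ty":-95,"tz":-145,"rx":0,"ry":-21,"rz":2,"hand":1},{"tx":58,"ty":-130,"tz":-155,"rx":0,"ry":-27,"rz":2,"hand":1},{"tx":56,"ty":-170,"tz":-165,"rx":0,"ry":-33,"rz":2,"hand":1},{"tx":54,"ty":-215,"tz":-175,"rx":0,"ry":-40,"rz":2,"hand":1},{"tx":54,"ty":-215,"tz":-175,"rx":0,"ry":-40,"rz":2,"hand":1}]'
python3 - <<'E'
from rel import *
import pickle
st=bot.observe()
f=viewer.grab_frame("wrist"); pickle.dump((f,st),open("w13.pkl","wb")); cv2.imwrite("pics/w13.png",f["pixels"])
from goal import S,H,u,v
c=proj(f,np.r_[S,H],st)[0].astype(int); print(c,st["position"])
x0,y0=c[0]-35,c[1]-30
crop(f,(x0,y0,x0+70,y0+70),"pics/w13z.png",8)
E
```

```text
clock: 20.55
position: [0.397, 0.1924, 0.3493]
tool_rot: [-3.12, 0.512, -3.126]
force: [0.6, 1.0, 0.2]
grip_width: 0.0001
[211 287] [0.39702432 0.19241134 0.3492775 ]
```

View pics/w13z.png

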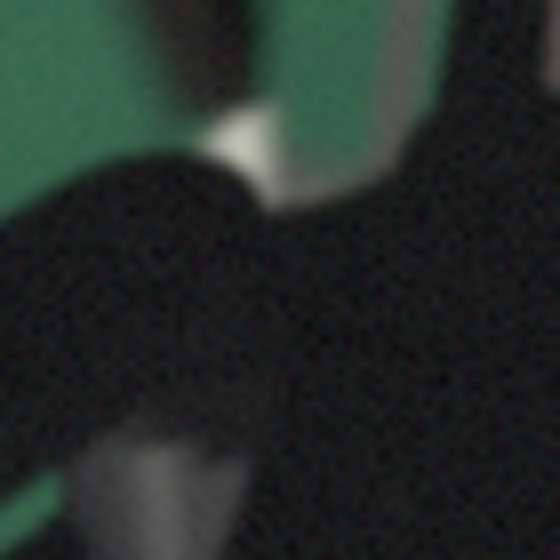

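View pics/w13.png

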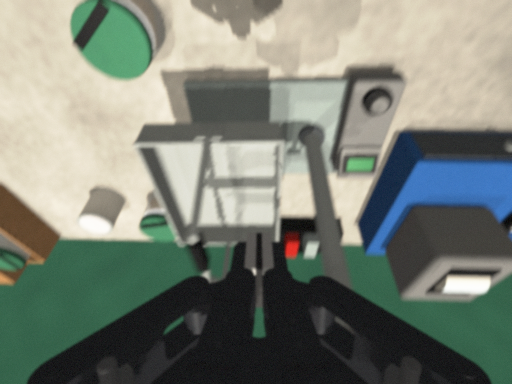

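```bash
python3 - <<'E'
from goal import *
rel((.415,.134,.375),tilt(180,40))
E
```

```text
t [-27.4 -54.6 -12.9] r [ -0.87 -10.51   0.67] |t| 62.0 |r| 10.6
```

```bash
python3 -m creep '[{"tx":-14,"ty":-20,"tz":-13,"rx":-0.4,"ry":-5,"rz":0.4,"hand":0},{"tx":-27,"ty":-40,"tz":-13,"rx":-0.9,"ry":-10.5,"rz":0.7,"hand":-1},{"tx":-27,"ty":-54,"tz":-13,"rx":-0.9,"ry":-10.5,"rz":0.7,"hand":-1},{"tx":-27,"ty":-54,"tz":-13,"rx":-0.9,"ry":-10.5,"rz":0.7,"hand":-1},{"tx":-27,"ty":-54,"tz":-13,"rx":-0.9,"ry":-10.5,"rz":0.7,"hand":-1},{"tx":-27,"ty":-54,"tz":-13,"rx":-0.9,"ry":-10.5,"rz":0.7,"hand":-1}]'
python3 - <<'E'
from rel import *
import pickle
st=bot.observe()
f=viewer.grab_frame("wrist"); pickle.dump((f,st),open("w14.pkl","wb")); cv2.imwrite("pics/w14.png",f["pixels"])
from goal import S,H,u,v
c=proj(f,np.r_[S,H],st)[0].astype(int); print(c,st["position"])
x0,y0=c[0]-35,c[1]-20
crop(f,(x0,y0,x0+70,y0+65),"pics/w14z.png",9)
E
```

```text
clock: 21.2
position: [0.4153, 0.1378, 0.3744]
tool_rot: [-3.138, 0.691, 3.141]
force: [-0.0, -0.3, 0.2]
grip_width: 0.0848
[260 235] [0.41525958 0.1377722  0.37437417]
```

View pics/w14z.png

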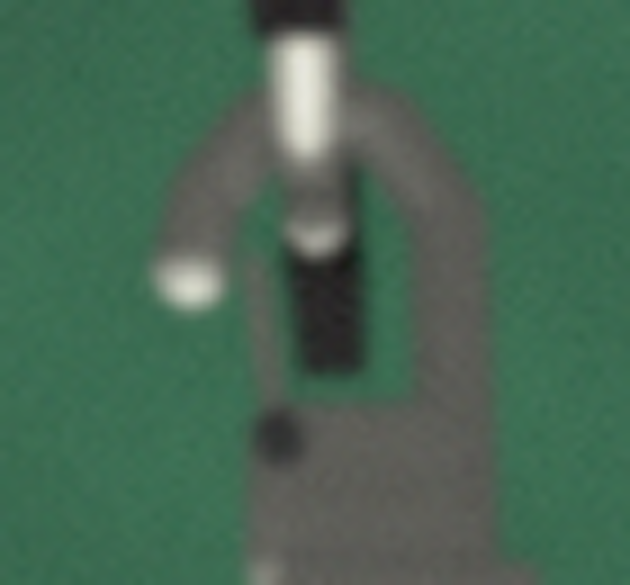

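The wire lies in the trough at (318,235) in the crop, and the latch flap at (262,310) is shut as it was at the start. Next, the tare key.

```bash
python3 - <<'E'
from goal import *
T=down(np.degrees(YAW)+180)
rel((.40,.25,.30),tilt(181,20)); rel((.461,.366,.14),T)
E
```

```text
t [ 59.2 111.8  47.3] r [-0.7  19.61 -0.89] |t| 135.0 |r| 19.6
t [114.1 228.4 209.1] r [-0.85 39.6  -1.88] |t| 330.0 |r| 39.7
```

```bash
python3 -m creep '[{"tx":25,"ty":28,"tz":0,"rx":0,"ry":5,"rz":0,"hand":-1},{"tx":50,"ty":65,"tz":20,"rx":0,"ry":10,"rz":0,"hand":0},{"tx":59,"ty":100,"tz":47,"rx":-0.5,"ry":17,"rz":-0.5,"hand":1},{"tx":73,"ty":135,"tz":85,"rx":-0.7,"ry":24,"rz":-1,"hand":1},{"tx":90,"ty":170,"tz":125,"rx":-0.8,"ry":31,"rz":-1.5,"hand":1},{"tx":104,"ty":205,"tz":170,"rx":-0.8,"ry":37,"rz":-1.9,"hand":1},{"tx":114,"ty":228,"tz":209,"rx":-0.8,"ry":39.6,"rz":-1.9,"hand":1},{"tx":114,"ty":228,"tz":209,"rx":-0.8,"ry":39.6,"rz":-1.9,"hand":1}]'
python3 -m creep '[{"tx":0,"ty":0,"tz":0,"rx":0,"ry":0,"rz":0,"hand":1}]' >/dev/null
python3 - <<'E'
from goal import *
rel((.461,.366,.085),down(np.degrees(YAW)+180))
E
```

```text
clock: 22.05
position: [0.4545, 0.3512, 0.1585]
tool_rot: [-3.141, -0.002, -3.109]
force: [-0.2, 0.2, 1.8]
grip_width: -0.0001
t [-10.6  14.   68.7] r [-0.45 -0.26  0.23] |t| 71.0 |r| 0.6
```

```bash
python3 -m creep '[{"tx":-10.5,"ty":14,"tz":30,"rx":0,"ry":0,"rz":0,"hand":1},{"tx":-10.5,"ty":14,"tz":58,"rx":0,"ry":0,"rz":0,"hand":1},{"tx":-10.5,"ty":14,"tz":68,"rx":0,"ry":0,"rz":0,"hand":1},{"tx":-10.5,"ty":14,"tz":68,"rx":0,"ry":0,"rz":0,"hand":1},{"tx":-10.5,"ty":14,"tz":68,"rx":0,"ry":0,"rz":0,"hand":1}]'
python3 - <<'E'
from goal import *
rel((.461,.366,.0707),down(np.degrees(YAW)+180))
st=bot.observe()
f=viewer.grab_frame("wrist"); crop(f,(180,180,340,300),"pics/w15.png",4)
E
```

```text
clock: 22.65
position: [0.4624, 0.3647, 0.0938]
tool_rot: [-3.141, 0.002, -3.107]
force: [-0.7, -0.1, 0.5]
grip_width: 0.0003
t [ 1.4  1.3 23.1] r [-0.03  0.1   0.07] |t| 23.0 |r| 0.1
```

View pics/w15.png

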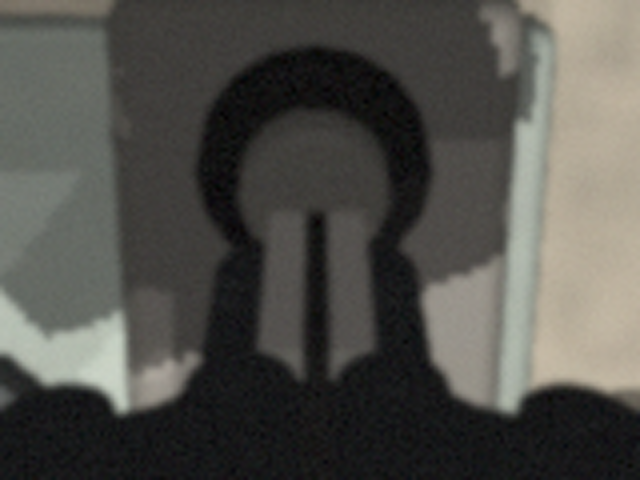

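```bash
python3 -m creep '[{"tx":1,"ty":1,"tz":12,"rx":0,"ry":0,"rz":0,"hand":1},{"tx":1,"ty":1,"tz":19,"rx":0,"ry":0,"rz":0,"hand":1},{"tx":1,"ty":1,"tz":21,"rx":0,"ry":0,"rz":0,"hand":1},{"tx":1,"ty":1,"tz":23,"rx":0,"ry":0,"rz":0,"hand":1},{"tx":1,"ty":1,"tz":23,"rx":0,"ry":0,"rz":0,"hand":1}]' | sed -n '2p;4p'
for i in 1 2 3; do python3 -m creep '[{"tx":0,"ty":0,"tz":1,"rx":0,"ry":0,"rz":0,"hand":1},{"tx":0,"ty":0,"tz":2,"rx":0,"ry":0,"rz":0,"hand":1}]' | sed -n '2p;4p'; done
```

```text
position: [0.4612, 0.3652, 0.0693]
force: [-1.6, -0.1, 3.8]
position: [0.4613, 0.3653, 0.0677]
force: [-7.0, -2.4, 23.0]
position: [0.4614, 0.3654, 0.0671]
force: [-15.1, -7.6, 52.0]
position: [0.4616, 0.3655, 0.0665]
force: [-23.0, -12.2, 80.6]
```

```bash
python3 -m creep '[{"tx":0,"ty":0,"tz":-4,"rx":0,"ry":0,"rz":0,"hand":1},{"tx":0,"ty":0,"tz":-4.5,"rx":0,"ry":0,"rz":0,"hand":1},{"tx":0,"ty":0,"tz":-4.5,"rx":0,"ry":0,"rz":0,"hand":1}]' | sed -n '1,2p;4p'
for i in 1 2 3 4; do python3 -m creep '[{"tx":0,"ty":0,"tz":-1,"rx":0,"ry":0,"rz":0,"hand":1},{"tx":0,"ty":0,"tz":-1,"rx":0,"ry":0,"rz":0,"hand":1}]' | sed -n '2p;4p'; done
```

```text
clock: 24.1
position: [0.4616, 0.3654, 0.0682]
force: [0.4, -0.4, 4.2]
position: [0.4616, 0.3654, 0.0689]
force: [0.5, 0.6, 3.6]
position: [0.4615, 0.3653, 0.0699]
force: [0.9, 1.5, 3.6]
position: [0.4614, 0.3652, 0.0709]
force: [1.9, 0.9, 1.5]
position: [0.4613, 0.3651, 0.0719]
force: [1.3, -0.2, 1.2]
```

The key gave about 4 N of spring force over its travel, then met a hard stop. Retracting and checking.

```bash
python3 -m creep '[{"tx":0,"ty":0,"tz":-15,"rx":0,"ry":0,"rz":0,"hand":1},{"tx":0,"ty":0,"tz":-45,"rx":0,"ry":0,"rz":0,"hand":1},{"tx":10,"ty":0,"tz":-80,"rx":0,"ry":0,"rz":0,"hand":1},{"tx":20,"ty":0,"tz":-110,"rx":0,"ry":0,"rz":0,"hand":1},{"tx":20,"ty":0,"tz":-110,"rx":0,"ry":0,"rz":0,"hand":1},{"tx":20,"ty":0,"tz":-110,"rx":0,"ry":0,"rz":0,"hand":1}]'
python3 - <<'E'
from goal import *
for n in ("scene","side","wrist"):
    st=bot.observe(); f=viewer.grab_frame(n); cv2.imwrite(f"pics/{n}16.png",f["pixels"])
    if n=="wrist":
        for z in (.0707,.0657): print(z,proj(f,np.array([.461,.366,z]),st).round(1))
        c=proj(f,np.array([.461,.366,.0707]),st)[0].astype(int)-25
        if min(c)>=0: crop(f,(c[0],c[1],c[0]+50,c[1]+50),"pics/w16z.png",9); print(c)
    else:
        crop(f,(180,70,320,220),f"pics/{n}16z.png",4)
E
```

```text
clock: 25.5
position: [0.441, 0.3649, 0.1829]
tool_rot: [3.142, 0.001, -3.107]
force: [-0.0, -0.5, -0.5]
grip_width: 0.0001
0.0707 [[259.1 208.6]]
0.0657 [[259.1 206.8]]
[234 183]
```

View pics/side16z.png

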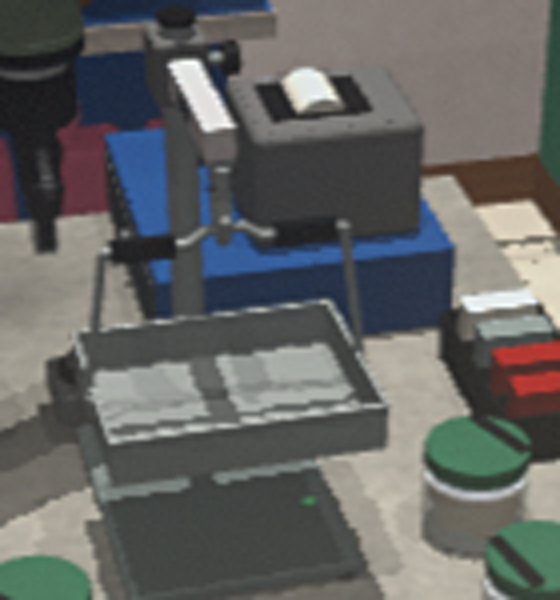

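View pics/wrist16.png

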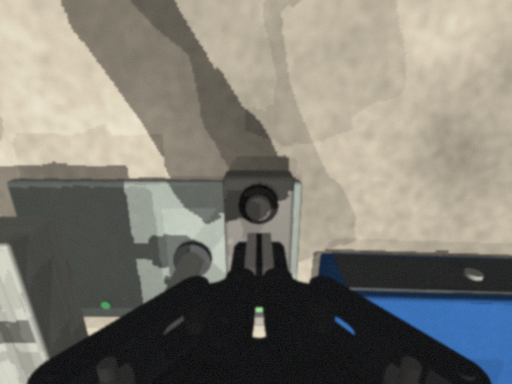

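View pics/scene16.png

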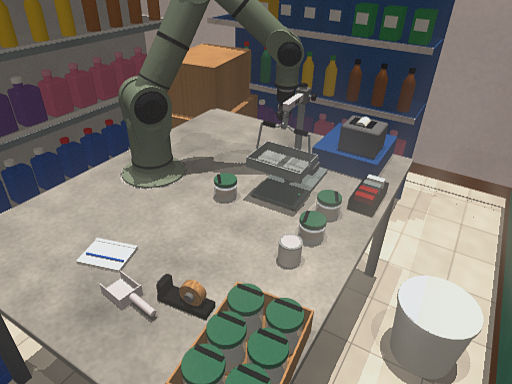

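Everything is in place, but the measured travel before the hard stop (about 3–4 mm) leaves a full press in doubt. I'll press again in finer steps and measure it.

```bash
python3 -c "
from goal import *
rel((.461,.366,.076),down(np.degrees(YAW)+180))
f=viewer.grab_frame('wrist'); crop(f,(220,170,300,245),'pics/w17.png',8)"
```

```text
t [-20.    1.2 105.2] r [-0.12 -0.01  0.02] |t| 107.0 |r| 0.1
```

View pics/w17.png

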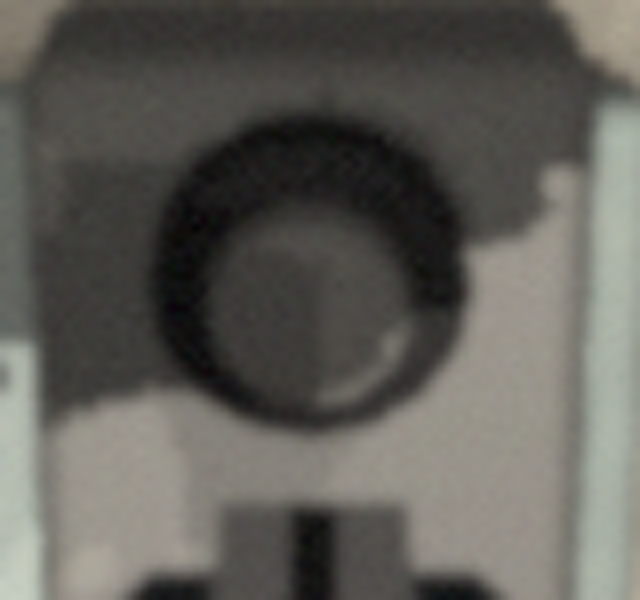

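```bash
python3 -m creep '[{"tx":-20,"ty":1,"tz":45,"rx":0,"ry":0,"rz":0,"hand":1},{"tx":-20,"ty":1,"tz":85,"rx":0,"ry":0,"rz":0,"hand":1},{"tx":-20,"ty":1,"tz":103,"rx":0,"ry":0,"rz":0,"hand":1},{"tx":-20,"ty":1,"tz":105,"rx":0,"ry":0,"rz":0,"hand":1},{"tx":-20,"ty":1,"tz":105,"rx":0,"ry":0,"rz":0,"hand":1},{"tx":-20,"ty":1,"tz":105,"rx":0,"ry":0,"rz":0,"hand":1}]' | sed -n '1,2p;4p'
for i in 1 2 3 4 5 6 7 8; do python3 -m creep '[{"tx":0,"ty":0,"tz":0.5,"rx":0,"ry":0,"rz":0,"hand":1},{"tx":0,"ty":0,"tz":0.5,"rx":0,"ry":0,"rz":0,"hand":1}]' | sed -n '2p;4p'; python3 -m creep '[{"tx":0,"ty":0,"tz":0.5,"rx":0,"ry":0,"rz":0,"hand":1}]' | sed -n '2p;4p'; done
```

```text
clock: 26.3
position: [0.4618, 0.3665, 0.0779]
force: [-0.7, 0.7, 0.1]
position: [0.4615, 0.3666, 0.0772]
force: [-1.4, 0.3, 0.1]
position: [0.4614, 0.3665, 0.0764]
force: [0.2, 0.4, 1.0]
position: [0.4612, 0.3662, 0.0754]
force: [0.4, 0.9, -0.4]
position: [0.4613, 0.3662, 0.0749]
force: [0.3, 0.7, -0.2]
position: [0.4612, 0.3662, 0.0742]
force: [0.2, 0.6, -0.6]
position: [0.4613, 0.3662, 0.0739]
force: [0.5, -0.3, 0.8]
position: [0.4612, 0.3662, 0.0732]
force: [-0.3, 0.6, -0.1]
position: [0.4613, 0.3662, 0.0729]
force: [-0.5, -0.1, 1.7]
position: [0.4613, 0.3662, 0.0723]
force: [-0.5, 0.3, 1.8]
position: [0.4613, 0.3662, 0.0719]
force: [0.3, -0.1, 2.5]
position: [0.4613, 0.3662, 0.0713]
force: [-0.2, -0.1, 1.3]
position: [0.4613, 0.3663, 0.0709]
force: [-0.7, -1.2, 2.6]
position: [0.4613, 0.3663, 0.0703]
force: [-0.5, -1.2, 2.7]
position: [0.4613, 0.3662, 0.0699]
force: [-0.1, -0.3, 2.3]
position: [0.4613, 0.3663, 0.0693]
force: [-0.4, -1.0, 2.4]
position: [0.4613, 0.3662, 0.0689]
force: [-0.2, 0.0, 4.0]
```

Contact is at about z=0.073, so the stop at about 0.068 means the full 5 mm. Completing this press lightly, then letting go.

```bash
for i in 1 2; do python3 -m creep '[{"tx":0,"ty":0,"tz":0.7,"rx":0,"ry":0,"rz":0,"hand":1},{"tx":0,"ty":0,"tz":0.7,"rx":0,"ry":0,"rz":0,"hand":1}]' | sed -n '2p;4p'; done
python3 -m creep '[{"tx":0,"ty":0,"tz":-5,"rx":0,"ry":0,"rz":0,"hand":1},{"tx":0,"ty":0,"tz":-20,"rx":0,"ry":0,"rz":0,"hand":1},{"tx":10,"ty":0,"tz":-50,"rx":0,"ry":0,"rz":0,"hand":1},{"tx":20,"ty":0,"tz":-90,"rx":0,"ry":0,"rz":0,"hand":1},{"tx":20,"ty":0,"tz":-112,"rx":0,"ry":0,"rz":0,"hand":1},{"tx":20,"ty":0,"tz":-112,"rx":0,"ry":0,"rz":0,"hand":1},{"tx":20,"ty":0,"tz":-112,"rx":0,"ry":0,"rz":0,"hand":1}]'
python3 - <<'E'
from goal import *
st=bot.observe(); f=viewer.grab_frame("wrist"); print(proj(f,np.array([.461,.366,.0707]),st))
crop(f,(220,170,300,245),'pics/w18.png',6)
f=viewer.grab_frame("side"); crop(f,(180,70,320,220),"pics/d18.png",4)
E
```

```text
position: [0.4613, 0.3662, 0.0682]
force: [-0.1, -0.3, 4.1]
position: [0.4613, 0.3663, 0.0679]
force: [-4.2, -2.1, 14.1]
clock: 29.8
position: [0.4412, 0.3659, 0.1801]
tool_rot: [-3.141, 0.001, -3.108]
force: [-1.2, -0.2, -0.4]
grip_width: -0.0
[[257.4966726  208.79409461]]
```

View pics/w18.png

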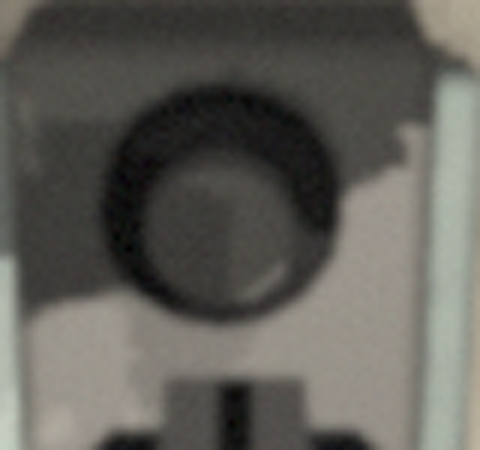

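View pics/d18.png

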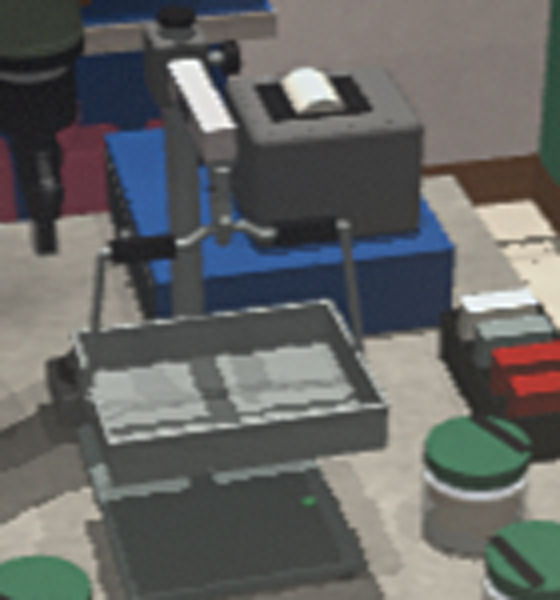

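The key is back up and the pan hangs level and still. Nothing is in contact with the robot, so I'm handing in.

```bash
python3 -c "
from workcell import bot
print(bot.job_done())"
```

```text
the job is handed in; nothing more can be done
None
```

The pan is hanging in the hook with the latch shut behind it. The tare key has been pressed fully down and is back up. The job was handed in at about 30 s and gave no verdict.

- **Hanging the pan:** I gripped the pan at bar_a and found the hook height by touching the wire to the hook's point. I then took the wire in through the mouth against about 2.5 N from the latch and lowered it until the hook carried the pan. From the wrist readings I estimate the highest load on the hook was about 8 N, against the 10 N limit.
- **Check before taring:** A close-up from the wrist camera showed the wire in the trough and the latch shut. I did not repeat that close-up after pressing the key. The side view afterwards showed the pan level and unchanged.
- **Tare key:** I pressed it twice. The first press hit the key's stop harder than intended, with about 80 N at the fingertips. That is under the 120 N wrist limit but over the 40 N stated for the arm or the gripper's body. Only the fingertips were touching the key. I wasn't sure that press was full depth, so I repeated it gently: the key went from about 73 mm down to 68 mm high, its full 5 mm, with 14 N at the end.
- **At hand-in:** The key looked up again, the hand was clear of everything, and the bystander items looked to be where they started.

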